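# Put the baking things back in the pull-out

### The job

Put the baking things away: pull the drawer fully out, lift each dough scraper up and off its hook and stand it, blade down, in the drawer slot of its own colour, and stand each spice jar upright in the bay of its cap's colour. Set things down rather than dropping them, leave everything else on the counter where it is, and only when all of them are in, push the drawer fully home.

Things in the scene. Friction and masses are not known exactly. Their poses are not given: they have to be found in the camera images.
- drawer (a joint): How far the drawer is pulled out of the dark wooden unit, in m: 0 = fully home, 0.145 = fully out. It slides level along the unit's own x axis, towards the robot; about 4 N moves it and it stays where it is left.
- unit: Fixed dark wooden housing of the drawer. Origin on the counter, under the centre of the drawer's front face when the drawer is home; x axis points into the unit, away from the robot, y to its left, z up. Side walls and roof (374 mm wide, top 139 mm above the counter) begin 70 mm behind the origin, so a drawer that is home stands 70 mm proud of them; fully out, all bays are open to above.
- drawer_front (a point): Middle of the drawer's front face at its lower edge, 8 mm above the counter (moves with the drawer; axes as the unit's). Drawer 332 mm wide (y), 190 mm long; brown wooden front 12 mm thick, its top 68 mm above the counter; inner floor 14 mm, side walls' and dividers' tops 50 mm above the counter.
- drawer_handle (a point): Centre of the drawer's steel bar handle (moves with the drawer; axes as the unit's): the bar runs along y, 140 mm long, 12 mm thick in x, 14 mm high, 45 mm in front of the front face (39 mm free gap behind it), its centre 45 mm above the counter. Two 12 mm brackets join it to the front, 62 mm either side of the centre. Can be pinched across x from straight above.
- jar_red: Loose amber glass spice jar with a red cap, about 0.16 kg, heavy in the base: straight upright cylinder 52 mm in diameter, 70 mm tall (the cap is the top 24 mm). Origin at the centre of its underside, z up. Stands on the counter at the start; may be absent.
- jar_yellow: Loose amber glass spice jar with a yellow cap, about 0.16 kg, heavy in the base: straight upright cylinder 52 mm in diameter, 70 mm tall (the cap is the top 24 mm). Origin at the centre of its underside, z up. Stands on the counter at the start; may be absent.
- jar_green: Loose amber glass spice jar with a green cap, about 0.16 kg, heavy in the base: straight upright cylinder 52 mm in diameter, 70 mm tall (the cap is the top 24 mm). Origin at the centre of its underside, z up. Stands on the counter at the start; may be absent.
- jar_blue: Loose amber glass spice jar with a blue cap, about 0.16 kg, heavy in the base: straight upright cylinder 52 mm in diameter, 70 mm tall (the cap is the top 24 mm). Origin at the centre of its underside, z up. Stands on the counter at the start; may be absent.
- bay_red (a point): Centre of the floor of the red jar's bay (moves with the drawer; axes as the unit's). The four bays lie side by side in the rear row of the drawer, from +y to -y red, yellow, green, blue, 78 mm apart; each is open-topped, 62 mm (x) by 62 mm (y), walls 36 mm above its floor; floor and label strips on the walls in front and behind are red.
- bay_yellow (a point): Centre of the floor of the yellow jar's bay (moves with the drawer; axes as the unit's). The four bays lie side by side in the rear row of the drawer, from +y to -y red, yellow, green, blue, 78 mm apart; each is open-topped, 62 mm (x) by 62 mm (y), walls 36 mm above its floor; floor and label strips on the walls in front and behind are yellow.
- bay_green (a point): Centre of the floor of the green jar's bay (moves with the drawer; axes as the unit's). The four bays lie side by side in the rear row of the drawer, from +y to -y red, yellow, green, blue, 78 mm apart; each is open-topped, 62 mm (x) by 62 mm (y), walls 36 mm above its floor; floor and label strips on the walls in front and behind are green.
- bay_blue (a point): Centre of the floor of the blue jar's bay (moves with the drawer; axes as the unit's). The four bays lie side by side in the rear row of the drawer, from +y to -y red, yellow, green, blue, 78 mm apart; each is open-topped, 62 mm (x) by 62 mm (y), walls 36 mm above its floor; floor and label strips on the walls in front and behind are blue.
- scraper_purple: Loose purple dough scraper, 0.1 kg, 120 mm tall: blade 90 (y) x 8 (x) x 62 mm, above it a loop handle 40 mm wide (y), 14 thick (x), its eye 22 mm wide, 62 to 94 mm above the origin; a solid bar closes the loop on top (94 to 120 mm). Origin: middle of the lower edge, z up. Hangs by the bar on a peg through the eye along x. Pinch the loop across y from above. May be absent.
- scraper_white: Loose white dough scraper, 0.1 kg, 120 mm tall: blade 90 (y) x 8 (x) x 62 mm, above it a loop handle 40 mm wide (y), 14 thick (x), its eye 22 mm wide, 62 to 94 mm above the origin; a solid bar closes the loop on top (94 to 120 mm). Origin: middle of the lower edge, z up. Hangs by the bar on a peg through the eye along x. Pinch the loop across y from above. May be absent.
- slot_purple (a point): Centre of the floor of the purple scraper's upright slot (moves with the drawer; axes as the unit's), in the front row of the drawer (+y half); slot 24 mm wide in x, 145 mm long in y, walls 36 mm above its floor; floor and a label strip on top of the drawer's front are purple. The blade stands in it lower edge down, either side forward.
- slot_white (a point): Centre of the floor of the white scraper's upright slot (moves with the drawer; axes as the unit's), in the front row of the drawer (-y half); slot 24 mm wide in x, 145 mm long in y, walls 36 mm above its floor; floor and a label strip on top of the drawer's front are white. The blade stands in it lower edge down, either side forward.
- stand: Fixed steel T-shaped hook stand. Origin on the counter under its post; x axis points away from the robot. Crossbar 190 mm along y, 16 mm thick, top 210 mm above the counter, with a 9 mm peg at y = +65 and -65 mm pointing to -x, 85 mm long, its end turned up 10 mm: raise a scraper 11 to 20 mm (best 15), then draw it 60 mm or more along the stand's -x to take it off. Foot 110 x 200 x 12 mm.
- mug: Blue mug, 80 mm across, 90 mm tall; bystander, to be left where it is. Origin at the centre of its underside.
- salt: Steel salt shaker, 48 mm across, 64 mm tall; bystander, to be left where it is. Origin at the centre of its underside.
- bowl: White bowl, 120 mm across, 50 mm tall; bystander, to be left where it is. Origin at the centre of its underside.
- soap: Green soap bottle with a white cap, 64 mm across, 190 mm tall; bystander, to be left where it is. Origin at the centre of its underside.
- spoon: Wooden spoon lying flat, 240 mm long; bystander, to be left where it is. Origin near its middle.
- tin: Plain steel food tin, 80 mm across, 110 mm tall; bystander, to be left where it is. Origin at the centre of its underside.
Things that resemble listed ones, but are neither listed nor needed, are in the scene too. What is shaped like the jar_yellow but brown or pink is not meant.

How it is judged (in metres and radians):
On the way, in this order (a step that is already met when the one before it is completed fails the run):
1. the drawer is pulled out (at least 130 mm of its 145 mm) (value of joint drawer above 0.13 m), for 0.2 s.
2. every jar and scraper present stands in its own bay or slot of the open drawer (more than 115 mm out) (horizontal distance between jar_red and bay_red below 0.02 m and z of jar_red in the frame of bay_red below 0.01 m and angle between each of jar_red, jar_yellow, jar_green, jar_blue's own z axis and vertical below 0.15 rad and horizontal distance between jar_yellow and bay_yellow below 0.02 m and z of jar_yellow in the frame of bay_yellow below 0.01 m and horizontal distance between jar_green and bay_green below 0.02 m and z of jar_green in the frame of bay_green below 0.01 m and horizontal distance between jar_blue and bay_blue below 0.02 m and z of jar_blue in the frame of bay_blue below 0.01 m and x of scraper_purple in the frame of slot_purple between -0.014 and 0.014 m and y of scraper_purple in the frame of slot_purple between -0.034 and 0.034 m and z of scraper_purple in the frame of slot_purple below 0.014 m and angle between each of scraper_purple, scraper_white's own z axis and vertical below 0.42 rad and x of scraper_white in the frame of slot_white between -0.014 and 0.014 m and y of scraper_white in the frame of slot_white between -0.034 and 0.034 m and z of scraper_white in the frame of slot_white below 0.014 m and value of joint drawer above 0.115 m), for 0.2 s.
3. the drawer is pushed home (within 8 mm) (value of joint drawer below 0.008 m), for 0.2 s.
At the end, for the whole second after the job is handed in: The drawer is home (within 8 mm) and every jar present stands upright (within 0.15 rad) on the floor of the bay of its colour, every scraper present stands blade down (within 0.42 rad) on the floor of the slot of its colour, all at rest (horizontal distance between jar_red and bay_red below 0.02 m and z of jar_red in the frame of bay_red below 0.01 m and angle between each of jar_red, jar_yellow, jar_green, jar_blue's own z axis and vertical below 0.15 rad and horizontal distance between jar_yellow and bay_yellow below 0.02 m and z of jar_yellow in the frame of bay_yellow below 0.01 m and horizontal distance between jar_green and bay_green below 0.02 m and z of jar_green in the frame of bay_green below 0.01 m and horizontal distance between jar_blue and bay_blue below 0.02 m and z of jar_blue in the frame of bay_blue below 0.01 m and x of scraper_purple in the frame of slot_purple between -0.014 and 0.014 m and y of scraper_purple in the frame of slot_purple between -0.034 and 0.034 m and z of scraper_purple in the frame of slot_purple below 0.014 m and angle between each of scraper_purple, scraper_white's own z axis and vertical below 0.42 rad and x of scraper_white in the frame of slot_white between -0.014 and 0.014 m and y of scraper_white in the frame of slot_white between -0.034 and 0.034 m and z of scraper_white in the frame of slot_white below 0.014 m and linear speed of each of jar_red, jar_yellow, jar_green, jar_blue, scraper_purple, scraper_white below 0.03 m/s and value of joint drawer below 0.008 m); the robot touches nothing.
It fails at once if an item that belongs in the drawer is dropped or flung (over 1.3 m/s out of the gripper) ((linear speed of jar_red above 1.3 m/s and contact force between jar_red and the fingers below 0.1 N) or (linear speed of jar_yellow above 1.3 m/s and contact force between jar_yellow and the fingers below 0.1 N) or (linear speed of jar_green above 1.3 m/s and contact force between jar_green and the fingers below 0.1 N) or (linear speed of jar_blue above 1.3 m/s and contact force between jar_blue and the fingers below 0.1 N) or (linear speed of scraper_purple above 1.3 m/s and contact force between scraper_purple and the fingers below 0.1 N) or (linear speed of scraper_white above 1.3 m/s and contact force between scraper_white and the fingers below 0.1 N)).
It fails at once if a bystander is pushed more than 6 cm away (distance of any of mug, salt, bowl, soap, spoon, tin from where it was at the start of the episode above 0.06 m).
It fails at once if a standing bystander is knocked over (angle between any of mug, salt, bowl, soap, tin's own z axis and vertical above 0.6 rad).
Of jar_red, jar_yellow, jar_green, jar_blue only 3 to 4 are there at a start; the rules pass over those that are not, and their reading is None.
Of scraper_purple, scraper_white only 1 to 2 are there at a start; the rules pass over those that are not, and their reading is None.
At some moment in a run one of jar_red, jar_yellow, jar_green, jar_blue may be knocked a few centimetres aside while the robot is not near it.
It also fails if it takes over 210 s, if anything falls off the work surface, if the arm or the gripper's body presses on something with over 40 N, if the wrist force passes 120 N, or if a joint passes its speed limit or range.

### The arm

A 6-joint arm with a two-finger parallel gripper is mounted at the origin on the work surface. World frame = base frame: x ahead of the robot, y to its left, z up, the work surface at z = 0. Lengths are in mm, angles in degrees, forces in N, time in s.
With the tool pointing down it reaches from about 350 to 850 mm from the base axis. Payload 8.1 kg.
Tool frame: the origin (TCP) lies on the centre line of the jaws, within the pads' length; the fingertips stand 14 mm ahead of it and the grasp point (between the pads) lies 5 mm behind it; z points along the fingers, y is the line along which they close (so a half turn about z gives the same grasp; the last joint's range is limited). The gripper opens to 85 mm and grips with 20 to 120 N. Pads are 22 mm wide; open, the fingers measure 114 mm over their backs; the gripper's body (76 mm by 85 mm) begins 54 mm behind the grasp point. The pads swing forward as they close: fully open they stand 13 mm farther back than shut.
Start: joints at [-4.893, 7.471, 85.268, -0, 87.261, -4.893], TCP at [600.005, 0.022, 245.292] pointing down, gripper open.
Joint ranges: [-169.43, 169.43], [-51.17, 129.36], [1.28, 143.12], [-76.62, 256.62], [0, 156.53], [-152.29, 152.29]. Speed limits (degrees/s): [136.94, 136.94, 159.86, 180, 180, 180].

### API

Orientations are given as [roll, pitch, yaw] about the fixed x, y, z axes, in that order (R = Rz(yaw) Ry(pitch) Rx(roll)).
In Python, from bench import sense, snapshot, camera_info, hand_in gives the robot as it stands. The module is installed in compiled form; this text tells all that it offers.
- The arm moves only by the tool apply_moves, never from a script. Its argument "deltas" is a list of rows, each a list of 7 numbers: the shift along the tool's x, y, z scaled (see below), then the turn, a rotation vector about the tool's x, y, z scaled (see below), then the opening, from 0 (shut) to 1 (fully open). In form: [[dx, dy, dz, ax, ay, az, claw], ...]. A call has 1 to 8 rows; each row shifts and turns the commanded pose from where the row before left it, along the tool's axes as they then stand; what a row does not reach is not made up. The controller multiplies each number of a shift by 0.03 m and each number of a turn by 0.08 rad. A row lasts 1/8 s, in which the tool goes at most 62.5 mm and 10.7 degrees, less where a joint would pass 70% of its speed; a pose out of reach is approached as far as the arm can. A call with a number of a shift or a turn outside -1 to 1 is refused whole. A call with a gripper value outside its range is refused whole. The fingers move at their own pace and stop on an object; "grip_force" is the grip in N (left out, the last holds). Time passes only in rows, so rows that do not move let the fingers close. It gives the time, the measured TCP pose, the force, the opening and the grip force at its end, in the units of the state.
- sense(): the state, without advancing time (a new reading comes with each control period).
- snapshot(name): name is "scene" or "side" or "wrist"; returns the picture (384x512x3 uint8, red, green, blue); there is no depth.
- camera_info(name): a dict with "vertical_fov" (degrees; the focal length in pixels is half the picture's height over the tangent of half this angle, whatever the lens; pixels are square), "cx", "cy" (the principal point, pixels), "origin" and "rotation" of the camera in the world; the wrist camera has in their place "tool_from_camera" (4x4, takes a point from camera to tool coordinates, whose origin is the TCP and whose axes are the flange's). Camera axes: x right, y up, looking along -z (the intrinsics and any distortion apply to the point x, -y, -z); pixel columns grow to the right and rows downward; lengths in mm; the calibration is good to about 2 mm. A picture is of the moment at which its call begins: read the wrist's pose just before it. camera_info takes no time and is no camera call.
- hand_in(): hands the job in; it is judged then, once.
The state is a dict: "time": time; "joint_pos": joint angles; "qd": joint speeds; "joint_efforts": joint torques, N m; "tool_pos": TCP position; "tcp_rot": TCP orientation; "ft_force": force on the tool from outside, world axes, zero at the start; "wrist_torque": the same for the moment, N m; "finger_gap": finger opening in mm; "grip_force": force on a finger pad.
Only numpy, scipy, OpenCV 4.12 (cv2) and the standard library are available. Lean on these libraries where they do the work, as an engineer would, in place of code of your own. Each camera call takes 0.05 s, during which the arm holds its last target. There are 200 camera calls.

## Working session

There is one attempt and no reset: what is moved stays moved. The work goes in short steps, Python scripts to look and compute and a tool call to move; the robot and the scene stay as the last step left them, time stands still between calls to the robot, and variables do not carry over. Pictures are saved under pics/ and viewed, at most 14 in all, crops included, and the job is handed in when it is done.

Besides the shell and the picture viewer there is one more tool, called after "Call:" as name(argument=value, ...) on one line, values as JSON. apply_moves: Moves the arm, as the interface text tells. Its arguments: {"type":"object","properties":{"deltas":{"type":"array"},"grip_force":{"type":"number"}},"required":["deltas"]}

```bash
mkdir -p pics
cat > h.py <<'E'
import numpy as np, cv2
from bench import sense, snapshot, camera_info
def save(n,f):
    im=snapshot(n); cv2.imwrite('pics/'+f,im[:,:,::-1]); return im
E
python3 - <<'E'
from h import *
print(sense())
for n in ('scene','side','wrist'):
    print(n,camera_info(n)); save(n,n+'0.png')
E
```

```text
{'time': 0.0, 'joint_pos': array([-4.89230902e+00,  7.51377156e+00,  8.53296836e+01,  8.70142833e-04,
        8.72604790e+01, -4.89233824e+00]), 'qd': array([-0.01794279, -0.205337  ,  0.06680384, -0.08833718,  0.0984108 ,
        0.01449034]), 'joint_efforts': array([-1.90700346e-03, -5.69404185e+01, -5.00557995e+01, -2.19391650e-04,
        1.44415747e-02,  7.24149572e-05]), 'tool_pos': array([5.99482543e+02, 7.98347649e-02, 2.44254455e+02]), 'tcp_rot': array([-1.79896519e+02, -9.72978509e-03,  8.99999781e+01]), 'ft_force': array([-0.15954763,  0.79652932, -0.56790644]), 'wrist_torque': array([-0.02904875,  0.0222871 ,  0.00446579]), 'grip_force': 0.0, 'finger_gap': 85.51546031692195}
scene {'vertical_fov': 48.64277954481482, 'cx': 250.03938974955713, 'cy': 189.85455548610702, 'origin': array([1268.31540364, -440.79628842, 1093.77680087]), 'rotation': array([38.77014105,  0.44335749, 61.36034983])}
side {'vertical_fov': 44.563076724460934, 'cx': 251.0693050861916, 'cy': 193.10188030005352, 'origin': array([  485.28679143, -1181.50014695,  1236.65986557]), 'rotation': array([44.46642378,  0.7267516 , -4.38108262])}
wrist {'vertical_fov': 71.74468204002231, 'cx': 255.36706548993791, 'cy': 192.1111229033173, 'tool_from_camera': array([[ 4.82684288e-04,  9.58772823e-01,  2.84173260e-01,
         7.28931551e+01],
       [ 9.99999822e-01, -5.62606885e-04,  1.99624658e-04,
         8.10584778e-01],
       [ 3.51272530e-04,  2.84173113e-01, -9.58772923e-01,
        -1.28583963e+02],
       [ 0.00000000e+00,  0.00000000e+00,  0.00000000e+00,
         1.00000000e+00]])}
```

View pics/scene0.png

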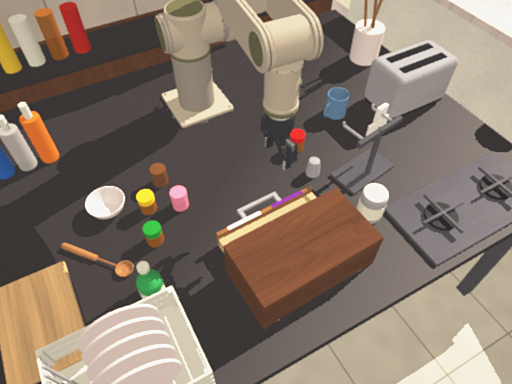

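View pics/side0.png

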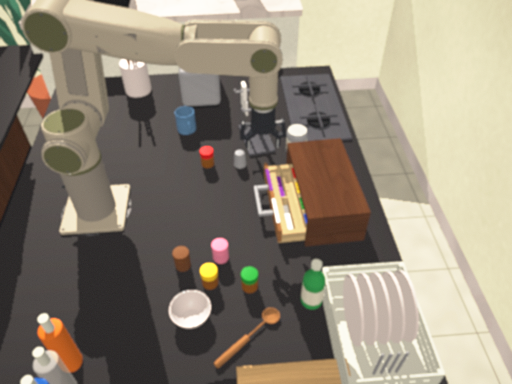

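The scene picture shows red jar (298,138), yellow (147,202), green (153,233); lookalikes brown (159,175), pink (179,198), salt (314,167), tin (373,200). No blue jar is visible. The stand is at (370,140) with something white at (380,118). The side picture shows red (207,156), yellow (209,274), green (250,278). Close-up next.

```bash
cat >> h.py <<'E'
from scipy.spatial.transform import Rotation as R
def cam(n):
    c=camera_info(n); f=192/np.tan(np.radians(c['vertical_fov']/2))
    if n=='wrist':
        s=sense(); T=np.eye(4); T[:3,:3]=R.from_euler('xyz',s['tcp_rot'],degrees=True).as_matrix(); T[:3,3]=s['tool_pos']
        M=T@c['tool_from_camera']; return f,c['cx'],c['cy'],M[:3,3],M[:3,:3]
    return f,c['cx'],c['cy'],np.array(c['origin']),R.from_euler('xyz',c['rotation'],degrees=True).as_matrix()
def ray(n,p,C=None):
    f,cx,cy,o,r=C or cam(n)
    return o, r@np.array([(p[0]-cx)/f,-(p[1]-cy)/f,-1])
def atz(n,p,z,C=None):
    o,d=ray(n,p,C); return o+d*(z-o[2])/d[2]
def proj(n,P,C=None):
    f,cx,cy,o,r=C or cam(n); v=r.T@(np.array(P)-o); return np.array([cx-f*v[0]/v[2],cy+f*v[1]/v[2]])
def tri(p1,p2):
    o1,d1=ray('scene',p1);o2,d2=ray('side',p2)
    s=np.linalg.lstsq(np.c_[d1,-d2],o2-o1,rcond=None)[0]
    a=o1+s[0]*d1;b=o2+s[1]*d2; return (a+b)/2,np.linalg.norm(a-b)
E
python3 - <<'E'
from h import *
print(proj('scene',[0,0,0]),proj('side',[0,0,0]))
for n,a,b in (('red',(298,133),(207,151)),('yel',(146,196),(208,270)),('grn',(152,228),(249,273)),('brown',(159,170),(181,253)),('salt',(314,159),(240,153))):
    print(n,tri(a,b),atz('scene',a,70),atz('side',b,70))
a=cv2.imread('pics/scene0.png');b=cv2.imread('pics/side0.png')
c=lambda i,x,y,w,h:cv2.resize(i[y:y+h,x:x+w],(400,300),interpolation=cv2.INTER_CUBIC)
cv2.imwrite('pics/c1.png',np.vstack([np.hstack([c(a,200,170,200,150),c(a,280,80,133,100)]),np.hstack([c(b,230,130,150,112),c(b,215,70,120,90)])]))
E
```

```text
[196.39859034 102.38421134] [ 95.96590817 208.94297293]
red (array([405.10347192, 208.86458773,  69.02664968]), np.float64(8.042851612560153)) [401.88184517 212.381701    70.        ] [406.98891096 202.00759099  70.        ]
yel (array([ 403.16561548, -343.62715851,   61.62235827]), np.float64(1.334107593076232)) [ 409.54709579 -343.94115657   70.        ] [ 404.13057556 -350.28637831   70.        ]
grn (array([ 526.48859224, -368.80095019,   65.82479234]), np.float64(0.18948260965223923)) [ 529.58615654 -369.16114481   70.        ] [ 526.28973397 -371.60433175   70.        ]
brown (array([ 319.06942102, -269.34889644,   58.42093814]), np.float64(1.6515484227610309)) [ 328.84473593 -270.66072434   70.        ] [ 321.18186082 -279.20303857   70.        ]
salt (array([530.83424721, 190.74001607,  64.8258739 ]), np.float64(8.573280748860617)) [530.62691065 191.89542355  70.        ] [532.34942781 178.76155273  70.        ]
```

View pics/c1.png

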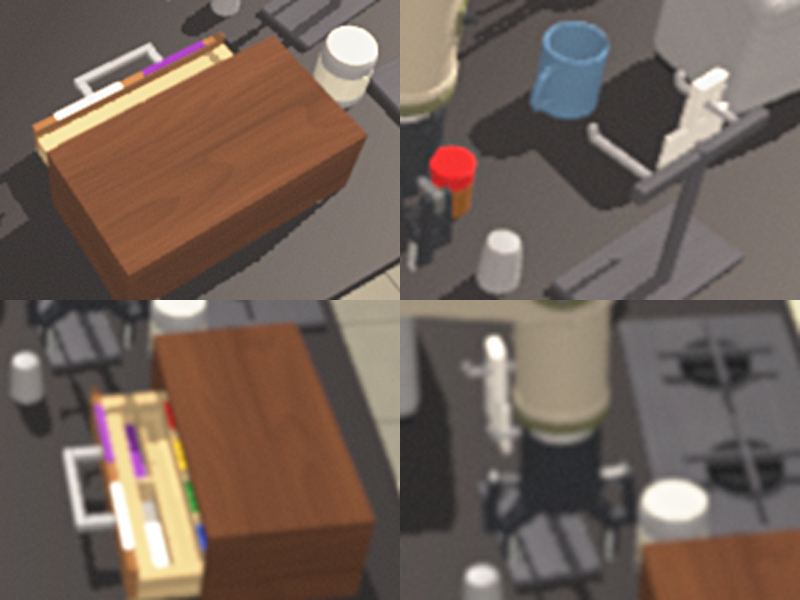

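View pics/wrist0.png

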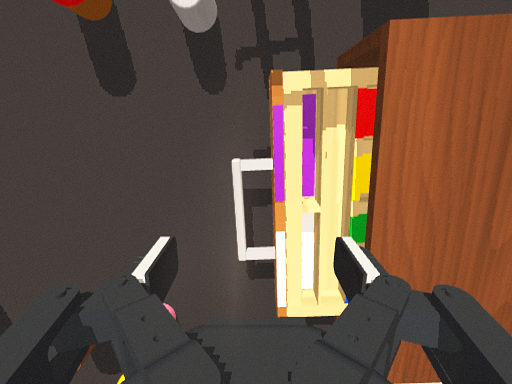

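The white scraper hangs on the far peg; the other peg is bare, so there is no purple scraper. In the wrist picture the handle bar runs from (237,160) to (243,260), and the drawer front's outer top edge from (272,72) to (277,316).

Run:
```python
from h import *
C=cam('wrist')
for n,p,z in (('bar L',(237,160),52),('bar R',(243,260),52),('front L out',(272,72),68),('front R out',(277,316),68),('front L in',(284,72),68),('roof corner',(390,22),139),('red bay L',(357,135),50),('salt',(192,8),64),('purple floor',(309,95),14),('purple floorend',(307,196),14),('white floor',(307,291),14)):
    print(n,atz('wrist',p,z,C).round(1))
for n,p,q in (('roofNL',(272,170+37/2),None),('front L',(200+222/2,170+36/2),(230+93*.375,130+97*.375)),('front R',(200+35/2,170+125/2),(230+135*.375,130+292*.375)),('handleL',(200+152/2,170+44/2),(230+68*.375,130+150*.375)),('handleR',(200+77/2,170+78/2),(230+78*.375,130+225*.375))):
    if q: print(n,tri(p,q),atz('scene',p,68 if 'front' in n else 52),atz('side',q,68 if 'front' in n else 52))
# scraper/stand
S=lambda x,y:(280+x/3,80+y/3); D=lambda x,y:(215+x*.3,70+y-0 if 0 else 70+(y-300)*.3)
for n,p,q in (('scrtop',S(712,75) if 0 else S(712-400,78),D(492-400,340)),('blade bottom',S(662-400,165),D(505-400,448)),('peg tip',S(680-400,75),D(466-400,370)),):
    print(n,p,q,tri(p,q))
print('cross ends z210',atz('scene',S(645-400,192),210),atz('scene',S(768-400,114),210))
print('peg2 tip',atz('scene',S(592-400,128),202))
```

```text
bar L [577.7  18.6  52. ]
bar R [ 583.2 -118.8   52. ]
front L out [617.6 114.9  68. ]
front R out [ 630.3 -197.1   68. ]
front L in [630.3 115.   68. ]
roof corner [704.1 140.7 139. ]
red bay L [721.2  48.4  50. ]
salt [536.1 174.8  64. ]
purple floor [668.2  95.5  14. ]
purple floorend [673.1 -39.1  14. ]
white floor [ 681.9 -196.8   14. ]
front L (array([619.85690275, 121.11207176,  51.21800338]), np.float64(8.615186913206166)) [626.66032615 116.15765572  68.        ] [619.61596442  97.10064765  68.        ]
front R (array([ 631.9975453 , -216.5371848 ,   44.85175112]), np.float64(29.979008196439338)) [ 633.86354932 -209.69557169   68.        ] [ 636.03011824 -251.16996942   68.        ]
handleL (array([576.77235321,  19.48790454,  48.00937224]), np.float64(5.372747859493339)) [577.04694299  20.14378923  52.        ] [577.63529372  12.13143241  52.        ]
handleR (array([ 577.77639036, -114.39154593,   45.91640517]), np.float64(7.447753289472643)) [ 578.53759166 -113.20662472   52.        ] [ 579.04901477 -124.09935279   52.        ]
scrtop (384.0, 106.0) (242.6, 82.0) (array([562.49790334, 410.50791325, 230.51777743]), np.float64(6.464857125599379))
blade bottom (367.3333333333333, 135.0) (246.5, 114.4) (array([568.21325666, 365.57009362, 119.46665427]), np.float64(13.85124510240984))
peg tip (373.3333333333333, 105.0) (234.8, 91.0) (array([527.85560366, 400.90089335, 204.96029084]), np.float64(6.547292252709543))
cross ends z210 [649.31858316 260.01666633 210.        ] [620.83958616 439.81798193 210.        ]
peg2 tip [543.82422026 276.38865115 202.        ]
```

```bash
cat >> h.py <<'E'
def go(pos,yaw=None):
    "deltas (units) of a turn about tool z first, then the shift in the turned axes; yaw is of tool x, degrees"
    s=sense(); e=s['tcp_rot']; y0=e[2]; yaw=y0 if yaw is None else yaw
    a=(yaw-y0+90)%180-90
    T=R.from_euler('xyz',[180,0,y0+a],degrees=True).as_matrix()
    # full-turn equality in tool axes; negative world yaw = positive tool z
    print('pose',s['tool_pos'].round(1),'yaw',y0.round(1),'turn az units',round(-np.radians(a)/.08,2),'shift units',(T.T@(np.array(pos)-s['tool_pos'])/30).round(2))
E
python3 - <<'E'
from h import *
go([580.5,-50,100],92.3)
go([580.5,-50,42],92.3)
print('mug',atz('scene',(336,92),90),'salt',atz('scene',(314,160),64),'soap', atz('scene',(145,267),190), 'bowl',atz('scene',(105,203),50),atz('scene',(373,190),110))
E
```

```text
pose [5.996e+02 1.000e-01 2.445e+02] yaw 90.0 turn az units -0.5 shift units [-1.64 -0.7   4.82]
pose [5.996e+02 1.000e-01 2.445e+02] yaw 90.0 turn az units -0.5 shift units [-1.64 -0.7   6.75]
mug [302.97275421 440.88450868  90.        ] salt [530.03165768 193.08679785  64.        ] soap [ 713.60291233 -431.46601511  190.        ] bowl [ 357.39362457 -462.41490443   50.        ] [748.16829602 249.44808997 110.        ]
```

Call:
apply_moves(deltas=[[0,0,0,0,0,-0.5,0.47],[-0.82,-0.35,0.8,0,0,0,0.47],[-0.82,-0.35,1,0,0,0,0.47],[0,0,1,0,0,0,0.47],[0,0,1,0,0,0,0.47],[0,0,1,0,0,0,0.47],[0,0,0,0,0,0,0.47]])

```text
time: 1.02
tool_pos: [578.4, -49.6, 98.0]
tcp_rot: [-179.6, -0.1, 92.3]
ft_force: [0.0, 0.5, 0.0]
finger_gap: 40.1
grip_force: 0.0
```

Run:
```python
from h import *
save('wrist','w1.png'); go([580.5,-50,42],92.3)
```

```text
pose [579.9 -49.8 100.2] yaw 92.3 turn az units -0.0 shift units [-0.01  0.02  1.94]
```

View pics/w1.png

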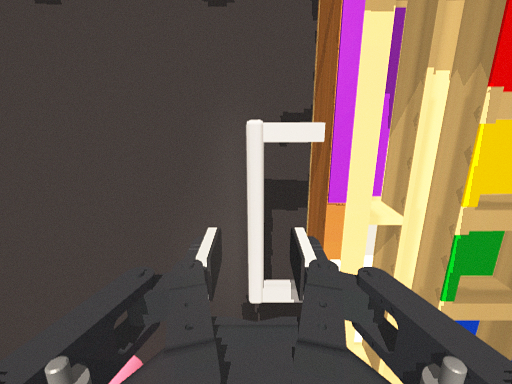

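The bar at (255,120)–(256,300) sits squarely between the fingers. Descend, pinch and pull.

Call:
apply_moves(deltas=[[0,0,0.97,0,0,0,0.47],[0,0,0.97,0,0,0,0.47],[0,0,0,0,0,0,0],[0,0,0,0,0,0,0],[0,0,0,0,0,0,0]], grip_force=50)

```text
time: 1.7
tool_pos: [581.3, -50.0, 44.3]
tcp_rot: [180.0, 0.0, 92.3]
ft_force: [-2.7, 0.1, -1.3]
finger_gap: 10.8
grip_force: 52.0
```

Call:
apply_moves(deltas=[[0,-0.4,0,0,0,0,0],[0,-0.8,0,0,0,0,0],[0,-0.8,0,0,0,0,0],[0,-0.8,0,0,0,0,0],[0,-0.8,0,0,0,0,0],[0,-0.8,0,0,0,0,0],[0,-0.4,0,0,0,0,0],[0,0,0,0,0,0,0]])

```text
time: 2.7
tool_pos: [450.8, -56.3, 47.9]
tcp_rot: [178.0, 0.2, 92.2]
ft_force: [70.3, 4.9, -53.8]
finger_gap: 10.7
grip_force: 52.3
```

Call:
apply_moves(deltas=[[0,0.15,0,0,0,0,0],[0,0,0,0,0,0,0],[0,0,0,0,0,0,0]])

```text
time: 3.08
tool_pos: [451.1, -56.2, 47.7]
tcp_rot: [178.7, 0.2, 92.3]
ft_force: [38.0, 4.0, -20.3]
finger_gap: 10.6
grip_force: 54.8
```

Run:
```python
from h import *
s=sense();print(s['tool_pos'],s['ft_force'],s['tcp_rot'])
save('scene','s2.png');save('wrist','w2.png')
a=cv2.imread('pics/s2.png');b=cv2.imread('pics/w2.png')
cv2.imwrite('pics/c2.png',np.hstack([cv2.resize(a[120:320,180:400],(440,400)),cv2.resize(b,(360,270)).copy() if 0 else cv2.copyMakeBorder(cv2.resize(b,(360,270)),0,130,0,0,0)]))
```

```text
[451.05949282 -56.22247404  47.70401704] [ 38.00807568   3.97965964 -20.30726951] [1.78733705e+02 1.63719083e-01 9.22692535e+01]
```

View pics/c2.png

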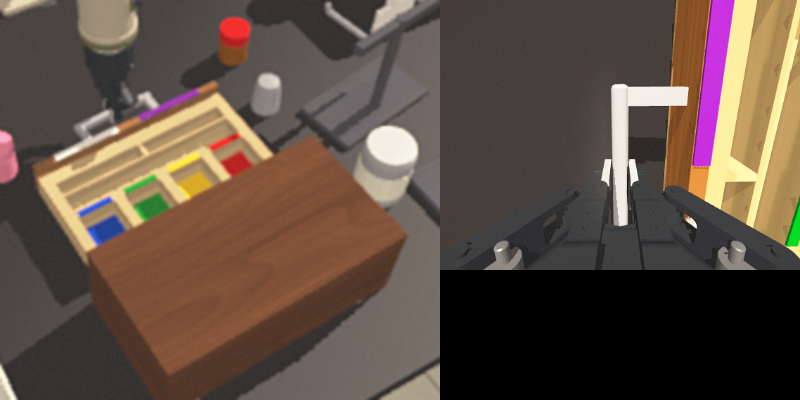

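The drawer is out against its stop (it started about 12 mm open). Release and rise to look at bays.

Call:
apply_moves(deltas=[[0,0.25,0,0,0,0,0],[0,0,0,0,0,0,0.47],[0,0,0,0,0,0,0.47],[0,0,-1,0,0,0,0.47],[0,0,-1,0,0,0,0.47],[0,0.4,-1,0,0,0,0.47],[0,1,-1,0,0,0,0.6],[0,1,-1,0,0,0,0.9]])

```text
time: 4.18
tool_pos: [521.2, -52.5, 194.0]
tcp_rot: [-180.0, 0.0, 92.3]
ft_force: [-0.1, -0.3, 0.5]
finger_gap: 67.9
grip_force: 0.0
```

Call:
apply_moves(deltas=[[-0.5,1,-1,0,0,0,1],[-0.5,1,-1,0,0,0,1],[0,0.8,-1,0,0,0,1],[0,0,0,0,0,0,1],[0,0,0,0,0,0,1]])

```text
time: 4.8
tool_pos: [605.3, -78.9, 281.9]
tcp_rot: [-179.9, -0.0, 92.3]
ft_force: [-0.0, 1.1, 0.1]
finger_gap: 85.4
grip_force: 0.0
```

Run:
```python
from h import *
s=sense();print(s['tool_pos'],s['ft_force'],s['tcp_rot'])
save('wrist','w3.png');save('scene','s3.png');save('side','d3.png')
```

```text
[605.27006838 -78.93899384 281.90746922] [-0.01418739  1.0769034   0.08837069] [-1.79895885e+02 -1.97388966e-02  9.22926184e+01]
```

View pics/w3.png

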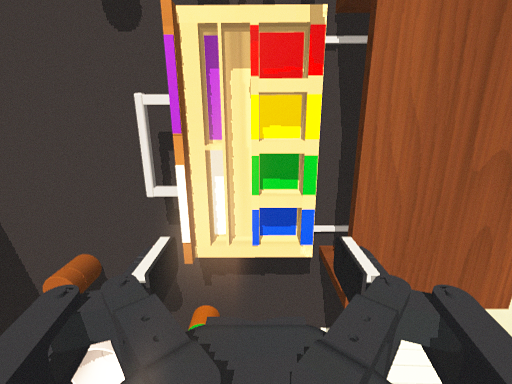

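Drawer fully out; four bays visible: red (280,52), yellow (280,115), green (279,172), blue (278,221), white slot (220,192). I'll fit the drawer's pose with lens distortion from these.

Run:
```python
from h import *
from scipy.optimize import least_squares
im=cv2.imread('pics/w3.png');hsv=cv2.cvtColor(im,cv2.COLOR_BGR2HSV)
H=hsv[...,0];S=hsv[...,1];V=hsv[...,2]
# strips: near column 255 and 312, by hue
rng={'red':lambda h:(h<6)|(h>174),'yel':lambda h:(h>22)&(h<33),'grn':lambda h:(h>50)&(h<75),'blu':lambda h:(h>105)&(h<125)}
obs=[]
for i,(k,f) in enumerate(rng.items()):
    m=(f(H)&(S>200)&(V>90)).astype(np.uint8); m[:, :245]=0; m[:,330:]=0; m[262:]=0
    n,l,st,ce=cv2.connectedComponentsWithStats(m)
    for j in range(1,n):
        if st[j][4]>80: print(k,st[j],ce[j].round(1))
```

```text
red [250  25   9  51 399] [254.2  49.7]
red [308  25  18  50 747] [316.3  49.5]
red [ 260   32   44   46 1949] [281.2  54.8]
yel [251  95   8  44 352] [254.5 116.5]
yel [ 260   95   42   43 1754] [280.  115.9]
yel [305  94  17  45 628] [312.8 116.3]
grn [ 260  154   39   35 1291] [278.8 170.9]
grn [252 156   7  39 250] [254.8 174.7]
grn [303 156  15  38 463] [309.7 174.4]
blu [260 208  37  27 958] [277.4 220.8]
blu [253 210   6  34 180] [255.2 226.9]
blu [301 210  13  34 387] [306.7 226.3]
```

```bash
cat >> h.py <<'E'
K1=0.0
def und(n,p,k1):
    f,cx,cy=cam(n)[:3]
    q=cv2.undistortPoints(np.array([[p]],float),np.array([[f,0,cx],[0,f,cy],[0,0,1]]),np.array([k1,0,0,0.]))[0,0]
    return q*f+[cx,cy]
E
python3 - <<'E'
from h import *
from scipy.optimize import least_squares
C=cam('wrist');f,cx,cy=C[:3]
def pr(P,k):
    u=(proj('wrist',P,C)-[cx,cy])/f; return u*(1+k*u@u)*f+[cx,cy]
rows=[(255,50.),(255,117),(255,175),(255,227)]
rear=[(316,49.5),(312.8,116.3),(309.7,174.8),(306.7,227)]
fl=[(260,304,55),(260,302,116),(260,299,171),(260,297,221)]
hand=[(139,95),(150,195)]
def res(v):
    x,y,a,k,d=v;c,s=np.cos(a),np.sin(a);W=lambda u,w,z:np.array([x+c*u-s*w,y+s*u+c*w,z])
    r=[]
    for i,w in enumerate((117,39,-39,-117)):
        r.append(pr(W(-33,w,50),k)[1]-rows[i][1]); r.append(pr(W(33,w,50),k)[1]-rear[i][1])
        r.append(pr(W(-31,w,14),k)[0]-fl[i][0]); r.append(pr(W(31,w,14),k)[0]-fl[i][1])
    for (px,py),w in zip(hand,(70,-70)): q=pr(W(-d,w,52),k); r+=[q[0]-px-0,q[1]-py]
    return r
o=least_squares(res,[645,-50,.04,0,190]);print(o.x.round(4),np.degrees(o.x[2]),np.round(o.fun,1))
E
```

```text
[ 6.404415e+02 -4.677470e+01  4.590000e-02 -3.030000e-02  1.860065e+02] 2.632469876868617 [ 1.1  1.4 -0.9  0.6 -0.5 -0.  -0.8  0.3 -0.3 -0.3 -0.7  1.1 -0.5 -0.7
 -0.6  1.1 -0.6 -2.4  0.7  1.9]
```

Run:
```python
from h import *
go([465,-400,300],92.6)
print('pink',atz('scene',(179,191),70),tri((179,191),(220,243)))
```

```text
pose [604.9 -78.8 281.6] yaw 92.3 turn az units -0.07 shift units [-10.48  -5.14  -0.61]
pink [ 440.42591129 -247.78362545   70.        ] (array([ 442.4439443 , -249.07958178,   70.67209807]), np.float64(3.0723858320720723))
```

Call:
apply_moves(deltas=[[-0.9,-0.5,-0.6,0,0,-0.07,1],[-0.95,-0.5,0,0,0,0,1],[-0.95,-0.5,0,0,0,0,1],[-0.95,-0.5,0,0,0,0,1],[-0.95,-0.5,0,0,0,0,1],[-0.95,-0.5,0,0,0,0,1],[-0.95,-0.5,0,0,0,0,1],[-0.95,-0.5,0,0,0,0,1]])

```text
time: 5.95
tool_pos: [495.2, -311.1, 300.2]
tcp_rot: [-179.9, -0.0, 92.6]
ft_force: [0.5, -0.4, 0.5]
finger_gap: 85.4
grip_force: 0.0
```

Call:
apply_moves(deltas=[[-0.95,-0.5,0,0,0,0,1],[-0.95,-0.5,0,0,0,0,1],[-0.95,-0.15,0,0,0,0,1],[0,0,0,0,0,0,1],[0,0,0,0,0,0,1]])

```text
time: 6.58
tool_pos: [465.6, -396.9, 300.4]
tcp_rot: [-180.0, -0.1, 92.6]
ft_force: [-0.4, 0.7, 0.5]
finger_gap: 85.4
grip_force: 0.0
```

```bash
cat >> h.py <<'E'
RNG={'red':lambda h:(h<6)|(h>174),'yel':lambda h:(h>22)&(h<33),'grn':lambda h:(h>45)&(h<75),'blu':lambda h:(h>105)&(h<125)}
def caps(n,im,z=70,k=-.03,amin=150):
    hsv=cv2.cvtColor(im,cv2.COLOR_RGB2HSV);H,S,V=[hsv[...,i] for i in range(3)]
    for c,f in RNG.items():
        m=(f(H)&(S>170)&(V>80)).astype(np.uint8)
        N,l,st,ce=cv2.connectedComponentsWithStats(m)
        for j in range(1,N):
            if st[j][4]>amin: print(n,c,st[j],ce[j].round(1),'at z',z,atz(n,und(n,ce[j],k if n=='wrist' else 0),z).round(1))
E
python3 - <<'E'
from h import *
print(sense()['tool_pos'])
caps('wrist',save('wrist','w4.png')); 
caps('scene',save('scene','s4.png'),amin=40); caps('side',save('side','d4.png'),amin=40)
E
```

```text
[ 465.62316963 -396.85045597  300.43218504]
wrist yel [ 191  110   39   40 1226] [210.1 129.6] at z 70 [ 404.4 -346.6   70. ]
wrist grn [ 280  132   39   40 1188] [299.3 151.3] at z 70 [ 524.8 -369.8   70. ]
wrist grn [380 173  30  34 212] [388.4 185.4] at z 70 [ 655.3 -411.3   70. ]
wrist grn [ 409  188   74   54 2649] [442.3 214. ] at z 70 [ 744.  -450.6   70. ]
wrist blu [375   0  43  13 520] [397.    5.8] at z 70 [ 626.1 -190.6   70. ]
wrist blu [434   0  16  10 151] [441.5   4.5] at z 70 [ 680.  -185.4   70. ]
wrist blu [  0 305  27  31 384] [  9.7 316.8] at z 70 [  59.2 -671.6   70. ]
scene red [290 129  15  15 189] [296.9 135.7] at z 70 [411.3 201.8  70. ]
scene red [291 197  15  11  96] [298.1 201.9] at z 70 [654.2  51.   70. ]
scene yel [  0  27  18  45 289] [ 6.8 53.8] at z 70 [-594.  -595.1   70. ]
scene yel [137 189  17  14 189] [145.  195.8] at z 70 [ 407.5 -346.3   70. ]
scene yel [264 198  16   8  43] [271.7 201.4] at z 70 [613.9 -17.9  70. ]
scene grn [143 221  18  17 216] [151.6 228.6] at z 70 [ 530.9 -370.9   70. ]
scene blu [  0 149  14  29 193] [  4.7 166.8] at z 70 [  71.7 -705.4   70. ]
scene blu [225 229  17  13 107] [232.8 234.9] at z 70 [ 663.6 -175.7   70. ]
side red [278 169   6  10  42] [280.2 173.7] at z 70 [671.1  50.7  70. ]
side red [259 172  18   9  62] [265.9 177.5] at z 70 [617.1  35.2  70. ]
side yel [281 184   7  10  52] [284.  188.7] at z 70 [675.1 -26.9  70. ]
side yel [200 263  17  16 155] [208.9 271.2] at z 70 [ 406.7 -355.    70. ]
side grn [243 275  14   8  45] [250.7 279.6] at z 70 [ 529.5 -395.4   70. ]
side blu [270 224  17   5  67] [277.7 226.1] at z 70 [ 633.1 -196.6   70. ]
side blu [ 36 378  12   6  41] [ 41. 381.] at z 70 [ -19.6 -652.7   70. ]
```

View pics/w4.png

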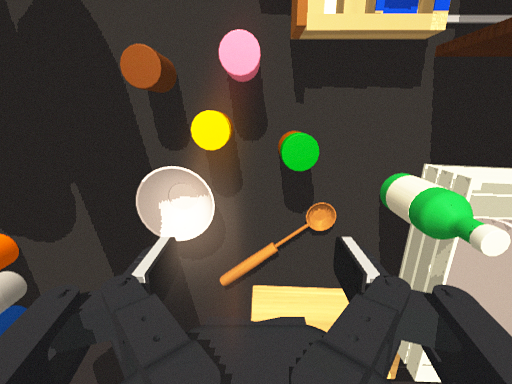

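View confirms: yellow cap (210,130), green cap (299,151), pink (240,53) and brown (145,65) are decoys; bowl (175,203). No blue jar here. Picking green first.

Run:
```python
from h import *
go([524.8,-369.8,54],92.6)
```

```text
pose [ 466.2 -396.7  301.1] yaw 92.7 turn az units 0.02 shift units [0.81 1.99 8.24]
```

Call:
apply_moves(deltas=[[0.4,1,0.7,0,0,0,1],[0.41,1,1,0,0,0,1],[0,0,1,0,0,0,1],[0,0,1,0,0,0,1],[0,0,1,0,0,0,1],[0,0,1,0,0,0,1],[0,0,0.8,0,0,0,1],[0,0,0,0,0,0,1]])

```text
time: 7.72
tool_pos: [523.5, -368.6, 103.5]
tcp_rot: [-179.8, -0.2, 92.7]
ft_force: [-1.0, 0.2, -0.2]
finger_gap: 85.5
grip_force: 0.0
```

Run:
```python
from h import *
go([524.8,-369.8,54],92.6); caps('wrist',save('wrist','w5.png'))
```

```text
pose [ 523.5 -368.6  103.5] yaw 92.7 turn az units 0.01 shift units [-0.04  0.04  1.65]
wrist yel [  29  145   95   82 5587] [ 72.9 183.7] at z 70 [ 405.5 -345.3   70. ]
wrist grn [ 219  187   77   79 4721] [257.3 226.1] at z 70 [ 526.5 -369.    70. ]
wrist grn [ 407  244   66   46 1086] [429.4 260.9] at z 70 [ 649.7 -390.3   70. ]
wrist grn [498 314  14  22 164] [506.7 323.6] at z 70 [ 726.9 -443.8   70. ]
```

Call:
apply_moves(deltas=[[0,0.05,0.85,0,0,0,1],[0,0,0.8,0,0,0,1],[0,0,0,0,0,0,1],[0,0,0,0,0,0,0],[0,0,0,0,0,0,0],[0,0,0,0,0,0,0],[0,0,-0.6,0,0,0,0],[0,0,-1,0,0,0,0]], grip_force=40)

```text
time: 8.78
tool_pos: [525.5, -369.9, 104.8]
tcp_rot: [-179.9, -0.1, 92.6]
ft_force: [0.7, -0.1, -1.7]
finger_gap: 50.9
grip_force: 42.1
```

Run:
```python
from h import *
print(sense()['finger_gap'],sense()['ft_force'])
go([642.2,-85.7,155],92.6)
```

```text
50.861898811305075 [ 0.71914232 -0.05497217 -1.6916053 ]
pose [ 525.5 -369.9  104.8] yaw 92.6 turn az units 0.0 shift units [ 9.29  4.32 -1.67]
```

Call:
apply_moves(deltas=[[0.5,0.1,-0.9,0,0,0,0],[0.9,0.5,-0.8,0,0,0,0],[0.9,0.5,0,0,0,0,0],[0.9,0.5,0,0,0,0,0],[0.9,0.5,0,0,0,0,0],[0.9,0.5,0,0,0,0,0],[0.9,0.5,0,0,0,0,0],[0.9,0.5,0,0,0,0,0]])

```text
time: 9.78
tool_pos: [625.4, -160.9, 157.1]
tcp_rot: [179.9, 0.0, 92.6]
ft_force: [0.7, 0.3, -2.1]
finger_gap: 50.8
grip_force: 42.3
```

Call:
apply_moves(deltas=[[0.9,0.5,0,0,0,0,0],[0.8,0.2,0,0,0,0,0],[0.7,0.1,0,0,0,0,0],[0.1,0.02,0,0,0,0,0],[0,0,0,0,0,0,0],[0,0,0,0,0,0,0]])

```text
time: 10.52
tool_pos: [645.8, -86.8, 155.7]
tcp_rot: [-180.0, 0.0, 92.6]
ft_force: [0.3, 0.1, -2.5]
finger_gap: 50.8
grip_force: 42.3
```

Run:
```python
from h import *
go([642.2,-85.7,155],92.6); save('wrist','w6.png')
```

```text
pose [645.8 -86.8 155.7] yaw 92.6 turn az units -0.01 shift units [ 0.04 -0.12  0.02]
```

View pics/w6.png

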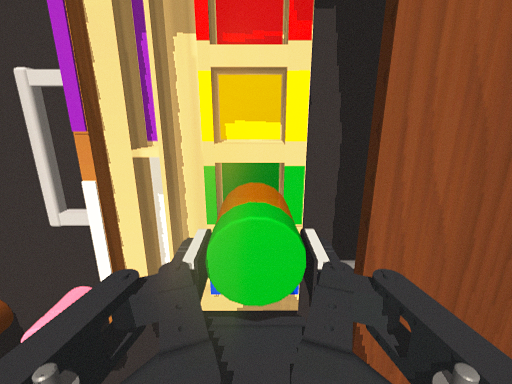

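Green jar is held above its bay; yellow bay's strips span cols 201–307, rows 70–141. Check the bay position from here.

Run:
```python
from h import *
im=cv2.imread('pics/w6.png')[:,:,::-1]
caps('wrist',im,z=50,amin=300)
C=cam('wrist')
for p in ((213,70),(213,141),(285,70),(286,141),(201,105),(307,105)): print(p,atz('wrist',und('wrist',p,-.03),50).round(1))
for p in ((218,74),(218,138),(284,74),(283,138)): print('floor',p,atz('wrist',und('wrist',p,-.03),14).round(1))
```

```text
wrist red [194   0  16  40 534] [201.4  19.2] at z 50 [598.   55.4  50. ]
wrist red [ 216    0   67   44 2917] [249.1  21.4] at z 50 [635.3  55.4  50. ]
wrist red [288   0  26  40 948] [300.2  19.3] at z 50 [675.   58.7  50. ]
wrist yel [198  71  16  70 865] [205.7 105.1] at z 50 [601.2  -8.9  50. ]
wrist yel [ 285   70   25   71 1558] [296.8 104.9] at z 50 [677.8  -5.3  50. ]
wrist yel [ 218   75   64   65 3908] [249.8 106.2] at z 50 [638.3  -8.2  50. ]
wrist grn [ 223  163   56   37 1113] [252.6 175.3] at z 50 [643.2 -67.6  50. ]
wrist grn [ 204  166  102  140 9787] [256.4 244.3] at z 50 [ 649.8 -136.5   50. ]
(213, 70) [607.2  18.8  50. ]
(213, 141) [607.4 -38.6  50. ]
(285, 70) [665.8  21.4  50. ]
(286, 141) [671.  -35.7  50. ]
(201, 105) [597.2  -9.   50. ]
(307, 105) [686.4  -5.   50. ]
floor (218, 74) [606.4  20.5  14. ]
floor (218, 138) [606.9 -39.1  14. ]
floor (284, 74) [668.6  23.3  14. ]
floor (283, 138) [672.  -36.2  14. ]
```

Call:
apply_moves(deltas=[[0.04,-0.12,0.2,0,0,0,0],[0,0,0.8,0,0,0,0],[0,0,0.8,0,0,0,0],[0,0,0.6,0,0,0,0],[0,0,0.3,0,0,0,0],[0,0,0,0,0,0,0],[0,0,0,0,0,0,0]])

```text
time: 11.45
tool_pos: [642.9, -84.9, 75.4]
tcp_rot: [179.9, 0.0, 92.6]
ft_force: [0.1, -0.0, -2.8]
finger_gap: 50.5
grip_force: 42.4
```

Call:
apply_moves(deltas=[[0,0,0.08,0,0,0,0],[0,0,0,0,0,0,0]])

```text
time: 11.7
tool_pos: [642.8, -84.9, 72.7]
tcp_rot: [179.9, 0.0, 92.6]
ft_force: [0.8, -0.2, -0.7]
finger_gap: 50.6
grip_force: 42.2
```

Call:
apply_moves(deltas=[[0,0,0.07,0,0,0,0],[0,0,0,0,0,0,0]])

```text
time: 11.95
tool_pos: [643.9, -84.8, 72.6]
tcp_rot: [179.8, 0.0, 92.6]
ft_force: [-3.0, 1.6, 9.5]
finger_gap: 51.1
grip_force: 43.1
```

Contact. Release, rise.

Call:
apply_moves(deltas=[[0,0,0,0,0,0,0.8],[0,0,0,0,0,0,0.9],[0,0,-0.4,0,0,0,0.9],[0,0,-1,0,0,0,1],[0,0,-1,0,0,0,1],[-0.5,0,-1,0,0,0,1],[-1,0,-1,0,0,0,1],[-1,-0.5,0,0,0,0,1]])

```text
time: 12.95
tool_pos: [633.0, -161.6, 207.1]
tcp_rot: [179.6, 0.2, 92.7]
ft_force: [-0.2, -0.0, 0.2]
finger_gap: 85.1
grip_force: 0.0
```

Run:
```python
from h import *
caps('wrist',save('wrist','w7.png'),z=84); go([404.4,-346.6,150],92.6)
```

```text
wrist yel [224   0  12  59 630] [230.   27.9] at z 84 [604.  -24.8  84. ]
wrist yel [ 300    0   22   59 1150] [310.3  28.7] at z 84 [671.2 -22.2  84. ]
wrist yel [ 239    4   57   58 3209] [266.4  32.2] at z 84 [634.6 -26.7  84. ]
wrist grn [ 240   80   77   59 3960] [277.1 109.5] at z 84 [647.7 -88.7  84. ]
wrist grn [227  83  11  56 525] [231.9 109.9] at z 84 [607.1 -90.8  84. ]
wrist blu [ 242  158   47   42 1798] [266.5 178.4] at z 84 [ 641.7 -152.8   84. ]
wrist blu [294 161  18  48 749] [301.9 184.1] at z 84 [ 676.5 -157.    84. ]
pose [ 630.4 -165.5  205.1] yaw 92.5 turn az units -0.02 shift units [-5.69 -7.8   1.84]
```

Call:
apply_moves(deltas=[[-0.7,-0.97,0,0,0,0,1],[-0.7,-0.97,0,0,0,0,1],[-0.7,-0.97,0,0,0,0,1],[-0.7,-0.97,0,0,0,0,1],[-0.7,-0.97,0.2,0,0,0,1],[-0.7,-0.97,0.5,0,0,0,1],[-0.7,-0.97,0.8,0,0,0,1],[-0.75,-0.97,0.34,0,0,0,1]])

```text
time: 14.0
tool_pos: [404.4, -340.3, 145.9]
tcp_rot: [-179.9, -0.1, 92.6]
ft_force: [-0.3, 0.6, -0.5]
finger_gap: 85.3
grip_force: 0.0
```

Call:
apply_moves(deltas=[[0,0,0.5,0,0,0,1],[0,0,0.5,0,0,0,1],[0,0,0.2,0,0,0,1],[0,0,0,0,0,0,1]])

```text
time: 14.5
tool_pos: [406.2, -339.5, 110.3]
tcp_rot: [-180.0, -0.1, 92.7]
ft_force: [-0.6, 0.8, -0.4]
finger_gap: 85.7
grip_force: 0.0
```

Run:
```python
from h import *
caps('wrist',save('wrist','w8.png'),amin=500); go([404.8,-346.3,56],92.6)
```

```text
wrist yel [ 214  191   73   76 4378] [250.3 228.9] at z 70 [ 404.  -344.1   70. ]
pose [ 406.5 -339.9  111. ] yaw 92.7 turn az units 0.02 shift units [-0.21 -0.07  1.83]
```

Call:
apply_moves(deltas=[[-0.17,-0.07,0.5,0,0,0,1],[0,0,0.8,0,0,0,1],[0,0,0.5,0,0,0,1],[0,0,0,0,0,0,1],[0,0,0,0,0,0,0],[0,0,0,0,0,0,0],[0,0,0,0,0,0,0],[0,0,-0.6,0,0,0,0]])

```text
time: 15.55
tool_pos: [403.1, -344.5, 74.2]
tcp_rot: [-179.9, -0.1, 92.6]
ft_force: [0.4, -0.3, -1.4]
finger_gap: 50.7
grip_force: 42.1
```

Call:
apply_moves(deltas=[[0,0,-1,0,0,0,0],[0,0,-1,0,0,0,0],[0,0,-0.8,0,0,0,0],[0,0,0,0,0,0,0]])

```text
time: 16.05
tool_pos: [405.4, -346.8, 162.2]
tcp_rot: [179.8, 0.2, 92.6]
ft_force: [-0.0, 0.1, -2.1]
finger_gap: 50.7
grip_force: 42.2
```

Run:
```python
from h import *
go([638.6,-7.8,155],92.6); print(sense()['finger_gap'])
```

```text
pose [ 405.4 -346.8  162.2] yaw 92.6 turn az units 0.0 shift units [10.93  8.28  0.24]
50.654175097736506
```

Call:
apply_moves(deltas=[[0.6,0.4,0,0,0,0,0],[0.95,0.73,0,0,0,0,0],[0.95,0.73,0,0,0,0,0],[0.95,0.73,0,0,0,0,0],[0.95,0.73,0,0,0,0,0],[0.95,0.73,0,0,0,0,0],[0.95,0.73,0,0,0,0,0],[0.95,0.73,0,0,0,0,0]])

```text
time: 17.05
tool_pos: [559.0, -119.4, 157.5]
tcp_rot: [-179.9, -0.0, 92.6]
ft_force: [0.1, 0.0, -3.0]
finger_gap: 50.8
grip_force: 42.2
```

Call:
apply_moves(deltas=[[0.95,0.73,0,0,0,0,0],[0.95,0.73,0,0,0,0,0],[0.95,0.73,0,0,0,0,0],[0.83,0.58,0.24,0,0,0,0],[0,0,0,0,0,0,0],[0,0,0,0,0,0,0]])

```text
time: 17.8
tool_pos: [636.4, -6.9, 150.5]
tcp_rot: [-179.9, 0.0, 92.6]
ft_force: [-0.0, 0.1, -2.5]
finger_gap: 50.8
grip_force: 42.4
```

Run:
```python
from h import *
go([638.6,-7.8,74],92.6)
```

```text
pose [636.4  -6.9 150.5] yaw 92.6 turn az units 0.01 shift units [-0.03  0.07  2.55]
```

Call:
apply_moves(deltas=[[-0.03,0.06,0.2,0,0,0,0],[0,0,0.8,0,0,0,0],[0,0,0.8,0,0,0,0],[0,0,0.5,0,0,0,0],[0,0,0.15,0,0,0,0],[0,0,0,0,0,0,0],[0,0,0,0,0,0,0]])

```text
time: 18.68
tool_pos: [640.0, -7.6, 79.5]
tcp_rot: [179.9, 0.0, 92.6]
ft_force: [0.6, -0.0, -1.2]
finger_gap: 51.0
grip_force: 42.4
```

Call:
apply_moves(deltas=[[0,0,0.08,0,0,0,0],[0,0,0,0,0,0,0]])

```text
time: 18.92
tool_pos: [639.2, -7.4, 75.9]
tcp_rot: [180.0, 0.0, 92.6]
ft_force: [0.1, 0.4, -3.0]
finger_gap: 50.6
grip_force: 42.4
```

Call:
apply_moves(deltas=[[0,0,0.12,0,0,0,0],[0,0,0,0,0,0,0]])

```text
time: 19.18
tool_pos: [639.4, -7.4, 72.4]
tcp_rot: [180.0, 0.0, 92.6]
ft_force: [0.3, 0.7, -0.1]
finger_gap: 50.8
grip_force: 42.4
```

Call:
apply_moves(deltas=[[0,0,0.08,0,0,0,0],[0,0,0,0,0,0,0]])

```text
time: 19.42
tool_pos: [640.7, -7.4, 72.1]
tcp_rot: [179.8, 0.0, 92.6]
ft_force: [-0.6, 1.1, 9.3]
finger_gap: 50.8
grip_force: 43.3
```

Call:
apply_moves(deltas=[[0,0,0,0,0,0,0.8],[0,0,0,0,0,0,0.9],[0,0,-0.4,0,0,0,0.9],[0,0,-1,0,0,0,1],[0,0,-1,0,0,0,1],[0,-0.5,-1,0,0,0,1],[0.5,-1,-0.6,0,0,0,1],[0.5,-1,0,0,0,0,1]])

```text
time: 20.42
tool_pos: [563.5, 19.2, 193.0]
tcp_rot: [179.7, 0.0, 92.6]
ft_force: [0.1, 0.3, -0.0]
finger_gap: 85.6
grip_force: 0.0
```

Call:
apply_moves(deltas=[[0.8,-0.85,0,0,0,0,1],[0.8,-0.85,0,0,0,0,1],[0.8,-0.85,0,0,0,0,1],[0.8,-0.85,0,0,0,0,1],[0.8,-0.85,0,0,0,0,1],[0.8,-0.6,0,0,0,0,1],[0,0,0,0,0,0,1],[0,0,0,0,0,0,1]])

```text
time: 21.42
tool_pos: [411.4, 156.1, 190.4]
tcp_rot: [179.9, 0.0, 92.6]
ft_force: [-0.2, -1.1, 0.2]
finger_gap: 85.0
grip_force: 0.0
```

Run:
```python
from h import *
im=save('wrist','w9.png')
caps('wrist',im); go([408,205,56],92.6)
caps('scene',save('scene','s9.png'),amin=30)
```

```text
wrist red [ 220  107   56   58 2533] [247.2 135.8] at z 70 [402.4 208.8  70. ]
wrist red [ 409  244   45   46 1155] [429.6 260.5] at z 70 [603.4  86.9  70. ]
wrist red [469 246  29  43 746] [482.6 266.8] at z 70 [665.5  81.   70. ]
wrist grn [391 355  13  29 240] [396.6 368.8] at z 70 [600.  -67.6  70. ]
wrist grn [410 363  32  21 465] [424.8 375.3] at z 70 [639.2 -78.3  70. ]
pose [411.5 155.9 190.3] yaw 92.6 turn az units -0.0 shift units [ 1.64 -0.04  4.48]
scene red [ 60   3  31  50 797] [74.9 27.5] at z 70 [-658.1 -293.1   70. ]
scene red [290 129  15  15 189] [296.9 135.7] at z 70 [411.3 201.8  70. ]
scene red [286 188  15   9  43] [292.7 192. ] at z 70 [613.9  57.   70. ]
scene red [292 197  14  11  86] [298.5 202.2] at z 70 [655.7  51.2  70. ]
scene yel [  0  26  17  47 284] [ 6.4 53.4] at z 70 [-597.9 -596.1   70. ]
scene yel [265 198  23  14 199] [278.  204.3] at z 70 [632.6  -6.7  70. ]
scene grn [244 210  22  16 190] [257.4 216.7] at z 70 [642.1 -83.3  70. ]
scene blu [  0 149  14  29 203] [  4.9 167.3] at z 70 [  74.3 -705.2   70. ]
scene blu [225 230  17  12  94] [233.  235.3] at z 70 [ 665.  -175.7   70. ]
```

View pics/w9.png

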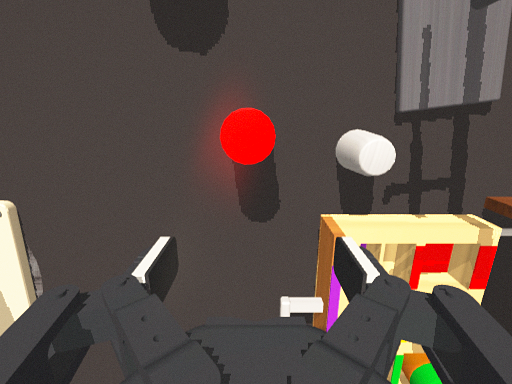

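View pics/s9.png

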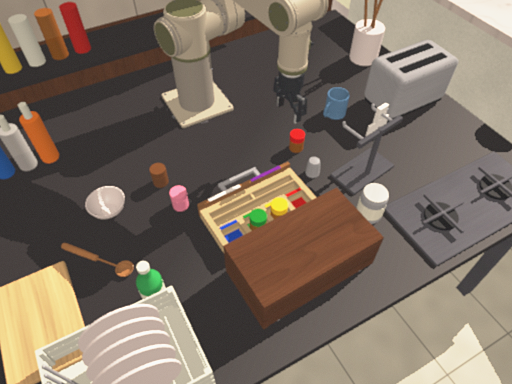

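Scene view: yellow (280,207) and green (258,217) stand in their bays, no blue jar anywhere; red cap at wrist (247,136), salt (368,153) is clear.

Call:
apply_moves(deltas=[[0.85,-0.2,0.4,0,0,0,1],[0.87,-0.2,0.7,0,0,0,1],[0,0,0.8,0,0,0,1],[0,0,0.6,0,0,0,1],[0,0,0,0,0,0,1]])

```text
time: 22.15
tool_pos: [395.8, 206.4, 113.2]
tcp_rot: [-179.8, 0.1, 92.6]
ft_force: [-0.2, -0.6, -0.0]
finger_gap: 85.5
grip_force: 0.0
```

Run:
```python
from h import *
caps('wrist',save('wrist','w10.png'),amin=1000); go([403,208.5,56],92.6)
```

```text
wrist red [ 228  178   74   75 4348] [264.  215.7] at z 70 [403.1 211.4  70. ]
pose [396.5 206.7 114.5] yaw 92.6 turn az units -0.01 shift units [0.05 0.22 1.95]
```

Call:
apply_moves(deltas=[[0.12,0.2,0.4,0,0,0,1],[0,0,0.8,0,0,0,1],[0,0,0.7,0,0,0,1],[0,0,0,0,0,0,1],[0,0,0,0,0,0,0],[0,0,0,0,0,0,0],[0,0,0,0,0,0,0],[0,0,-0.6,0,0,0,0]])

```text
time: 23.2
tool_pos: [401.6, 210.9, 75.3]
tcp_rot: [-179.9, 0.0, 92.6]
ft_force: [-0.2, -0.3, -0.6]
finger_gap: 50.6
grip_force: 42.0
```

Call:
apply_moves(deltas=[[0,0,-1,0,0,0,0],[0,0,-1,0,0,0,0],[0,0,-0.8,0,0,0,0],[0,0,0,0,0,0,0]])

```text
time: 23.7
tool_pos: [404.0, 211.8, 162.2]
tcp_rot: [179.7, -0.1, 92.6]
ft_force: [0.6, 0.6, -1.9]
finger_gap: 51.1
grip_force: 42.2
```

Run:
```python
from h import *
go([635,70.1,155],92.6); print(sense()['finger_gap'])
```

```text
pose [404.  211.8 162.2] yaw 92.6 turn az units 0.0 shift units [-5.07  7.48  0.24]
51.05963390218482
```

Call:
apply_moves(deltas=[[-0.3,0.5,0,0,0,0,0],[-0.66,0.98,0,0,0,0,0],[-0.66,0.98,0,0,0,0,0],[-0.66,0.98,0,0,0,0,0],[-0.66,0.98,0,0,0,0,0],[-0.66,0.98,0,0,0,0,0],[-0.66,0.98,0,0,0,0,0],[-0.66,0.98,0,0,0,0,0]])

```text
time: 24.7
tool_pos: [630.3, 72.0, 157.2]
tcp_rot: [-179.8, 0.0, 92.6]
ft_force: [-0.1, 0.2, -1.8]
finger_gap: 50.7
grip_force: 42.1
```

Call:
apply_moves(deltas=[[-0.15,0.12,0.2,0,0,0,0],[0,0,0,0,0,0,0],[0,0,0,0,0,0,0]])

```text
time: 25.08
tool_pos: [632.4, 69.9, 152.9]
tcp_rot: [-179.9, -0.0, 92.6]
ft_force: [0.6, -0.6, -1.5]
finger_gap: 50.4
grip_force: 42.4
```

Run:
```python
from h import *
go([635,70.1,76],92.6); print(sense()['finger_gap'])
```

```text
pose [632.4  69.9 152.9] yaw 92.6 turn az units 0.01 shift units [0.   0.09 2.56]
50.40219372243997
```

Call:
apply_moves(deltas=[[0,0.08,0.2,0,0,0,0],[0,0,0.8,0,0,0,0],[0,0,0.8,0,0,0,0],[0,0,0.5,0,0,0,0],[0,0,0.2,0,0,0,0],[0,0,0,0,0,0,0],[0,0,0,0,0,0,0]])

```text
time: 25.95
tool_pos: [636.7, 69.7, 80.0]
tcp_rot: [179.9, -0.0, 92.6]
ft_force: [-0.0, 0.3, -1.5]
finger_gap: 50.7
grip_force: 42.4
```

Call:
apply_moves(deltas=[[0,0,0.08,0,0,0,0],[0,0,0.08,0,0,0,0],[0,0,0,0,0,0,0]])

```text
time: 26.32
tool_pos: [635.7, 69.6, 73.7]
tcp_rot: [-180.0, 0.0, 92.6]
ft_force: [-0.3, 0.8, -1.6]
finger_gap: 50.8
grip_force: 42.4
```

Call:
apply_moves(deltas=[[0,0,0.08,0,0,0,0],[0,0,0,0,0,0,0]])

```text
time: 26.58
tool_pos: [637.1, 69.6, 73.3]
tcp_rot: [179.8, 0.0, 92.6]
ft_force: [-1.5, -0.9, 5.1]
finger_gap: 50.4
grip_force: 42.9
```

Call:
apply_moves(deltas=[[0,0,0.06,0,0,0,0],[0,0,0,0,0,0,0]])

```text
time: 26.82
tool_pos: [638.3, 69.7, 73.2]
tcp_rot: [179.7, 0.0, 92.6]
ft_force: [-1.8, 0.6, 12.6]
finger_gap: 50.4
grip_force: 43.5
```

Call:
apply_moves(deltas=[[0,0,0,0,0,0,0.8],[0,0,0,0,0,0,0.9],[0,0,-0.4,0,0,0,0.9],[0,0,-1,0,0,0,1],[0,0,-1,0,0,0,1],[0,0,-1,0,0,0,1],[0,0,-1,0,0,1,1],[0,0,-1,0,0,1,1]])

```text
time: 27.82
tool_pos: [635.9, 69.6, 233.6]
tcp_rot: [180.0, -0.0, 83.3]
ft_force: [-0.3, -0.4, 0.2]
finger_gap: 85.4
grip_force: 0.0
```

Call:
apply_moves(deltas=[[0,0,-1,0,0,1,1],[0,0,-1,0,0,1,1],[0,0,-1,0,0,1,1],[0,0,-0.4,0,0,1,1],[0,0,0,0,0,1,1],[0,0,0,0,0,1,1],[0,0,0,0,0,1,1],[0,0,0,0,0,1,1]])

```text
time: 28.82
tool_pos: [635.8, 69.6, 334.6]
tcp_rot: [180.0, -0.0, 46.6]
ft_force: [0.3, -0.2, -0.2]
finger_gap: 85.3
grip_force: 0.0
```

Call:
apply_moves(deltas=[[0,0,0,0,0,1,1],[0,0,0,0,0,1,1],[0,0,0,0,0,1,1],[0,0,0,0,0,1,1],[0,0,0,0,0,1,1],[0,0,0,0,0,1,1],[0,0,0,0,0,1,1],[0,0,0,0,0,1,1]])

```text
time: 29.82
tool_pos: [635.8, 69.6, 334.5]
tcp_rot: [180.0, -0.0, 10.0]
ft_force: [-0.2, 0.0, 0.4]
finger_gap: 85.5
grip_force: 0.0
```

Run:
```python
from h import *
print(sense()['joint_pos'].round(1))
go([555,395,345],9)
```

```text
[ 1.7 12.6 70.3  0.  97.  81.7]
pose [635.8  69.6 334.5] yaw 10.0 turn az units 0.21 shift units [ -0.96 -11.13  -0.35]
```

Call:
apply_moves(deltas=[[0,-0.6,-0.35,0,0,0.2,1],[-0.1,-1,0,0,0,0,1],[-0.1,-1,0,0,0,0,1],[-0.1,-1,0,0,0,0,1],[-0.1,-1,0,0,0,0,1],[-0.1,-1,0,0,0,0,1],[-0.1,-1,0,0,0,0,1],[-0.1,-1,0,0,0,0,1]])

```text
time: 30.82
tool_pos: [578.0, 292.2, 345.1]
tcp_rot: [-180.0, -0.0, 9.2]
ft_force: [0.8, 0.2, -0.4]
finger_gap: 85.3
grip_force: 0.0
```

Call:
apply_moves(deltas=[[-0.1,-1,0,0,0,0,1],[-0.1,-1,0,0,0,0,1],[-0.05,-1,0,0,0,0,1],[0,-0.5,0,0,0,0,1],[0,0,0,0,0,0,1],[0,0,0,0,0,0,1]])

```text
time: 31.58
tool_pos: [554.7, 392.8, 344.4]
tcp_rot: [180.0, -0.0, 9.1]
ft_force: [0.6, -0.0, 0.2]
finger_gap: 84.9
grip_force: 0.0
```

Run:
```python
from h import *
go([555,395,345],9); save('wrist','w11.png')
```

```text
pose [554.7 392.8 344.4] yaw 9.1 turn az units 0.03 shift units [ 0.02 -0.07 -0.02]
```

View pics/w11.png

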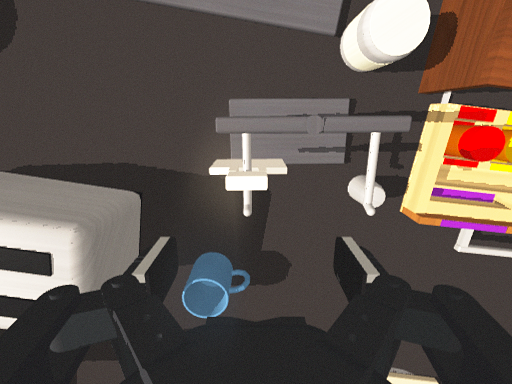

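Wrist view: crossbar (217,125)–(410,122), scraper top bar centred (246.5,183), peg tip (247,213), free peg tip (370,210), mug (210,290) clear below.

Run:
```python
from h import *
a=lambda p,z:atz('wrist',und('wrist',p,-.03),z).round(1)
for n,p,z in (('crossL',(217,125),210),('crossR',(410,122),210),('barL',(225,183),232),('barR',(268,183),232),('bar top edge',(246.5,175),232),('bar low edge',(246.5,190),232),('tip1',(247,212),212),('tip2',(370,210),212),('root',(246,131),206),('bladeL',(209,167),174),('bladeR',(287,166),174),('mug',(208,298),90),('salt',(366,190),64)): print(n,a(p,z))
```

```text
crossL [610.6 439.5 210. ]
crossR [643.8 255.3 210. ]
barL [560.6 422.9 232. ]
barR [567.  383.1 232. ]
bar top edge [571.4 404.1 232. ]
bar low edge [557.1 401.9 232. ]
tip1 [527.7 397.6 212. ]
tip2 [550.3 270.  212. ]
root [609.2 411.1 206. ]
bladeL [560.6 447.6 174. ]
bladeR [575.9 359.8 174. ]
mug [315.2 436.5  90. ]
salt [539.2 209.6  64. ]
```

Run:
```python
from h import *
go([564,403,216],10)
```

```text
pose [554.8 392.6 344.5] yaw 9.1 turn az units -0.19 shift units [ 0.36 -0.29  4.28]
```

Call:
apply_moves(deltas=[[0.36,-0.29,0.4,0,0,-0.19,0.8],[0,0,0.9,0,0,0,0.8],[0,0,0.9,0,0,0,0.8],[0,0,0,0,0,0,0.8],[0,0,0,0,0,0,0.8]])

```text
time: 32.25
tool_pos: [564.1, 403.6, 279.7]
tcp_rot: [-180.0, -0.1, 10.0]
ft_force: [0.9, 0.6, -0.6]
finger_gap: 67.8
grip_force: 0.0
```

Run:
```python
from h import *
go([564,403,216],10); im=save('wrist','w12.png')
g=cv2.cvtColor(im,cv2.COLOR_RGB2HSV); m=((g[...,2]>190)&(g[...,1]<60)).astype(np.uint8)
N,l,st,ce=cv2.connectedComponentsWithStats(m)
for j in range(1,N):
    if st[j][4]>300: print(st[j],ce[j].round(1),atz('wrist',und('wrist',ce[j],-.03),232).round(1))
```

```text
pose [564.1 403.6 279.7] yaw 10.0 turn az units 0.0 shift units [-0.01  0.02  2.12]
[ 362    0  120   74 6423] [418.9  32.1] [700.8 328.6 232. ]
[ 208  154   97  104 3846] [255.6 200.5] [578.5 406.9 232. ]
[410 155  18  35 395] [418.4 171.8] [618.5 300.2 232. ]
[ 366  194   51   65 1339] [392.4 221.5] [580.  306.4 232. ]
[486 257  26  28 442] [498.1 271.2] [554.  208.6 232. ]
[   0  259   45   89 2662] [ 21.  295.9] [465.  580.2 232. ]
```

Call:
apply_moves(deltas=[[0,0,0.7,0,0,0,0.8],[0,0,0.8,0,0,0,0.8],[0,0,0.6,0,0,0,0.8],[0,0,0,0,0,0,0.8],[0,0,0,0,0,0,0],[0,0,0,0,0,0,0],[0,0,0,0,0,0,0]], grip_force=50)

```text
time: 33.17
tool_pos: [564.2, 404.6, 217.0]
tcp_rot: [-179.9, -0.1, 10.1]
ft_force: [0.9, 0.4, 3.9]
finger_gap: 39.4
grip_force: 50.7
```

Call:
apply_moves(deltas=[[0,0,-0.25,0,0,0,0],[0,0,-0.25,0,0,0,0],[0,0,0,0,0,0,0],[0,0,0,0,0,0,0]])

```text
time: 33.67
tool_pos: [563.5, 404.0, 230.1]
tcp_rot: [180.0, 0.0, 10.1]
ft_force: [0.4, 0.1, -1.8]
finger_gap: 39.1
grip_force: 50.3
```

Call:
apply_moves(deltas=[[-0.3,0,0,0,0,0,0],[-0.5,0,0,0,0,0,0],[-0.5,0,0,0,0,0,0],[-0.5,0,0,0,0,0,0],[-0.5,0,0,0,0,0,0],[-0.5,0,0,0,0,0,0],[0,0,0,0,0,0,0]])

```text
time: 34.55
tool_pos: [479.7, 389.3, 230.2]
tcp_rot: [180.0, 0.0, 10.1]
ft_force: [0.1, -0.1, -1.9]
finger_gap: 39.0
grip_force: 50.4
```

Run:
```python
from h import *
print(sense()['ft_force'],sense()['finger_gap'])
go([520,100,240],2.6)
```

```text
[ 0.08821805 -0.08429177 -1.90438203] 39.02175901396156
pose [479.7 389.3 230.2] yaw 10.1 turn az units 1.64 shift units [ 0.91  9.69 -0.33]
```

Run:
```python
from h import *
im=cv2.imread('pics/w3.png'); hsv=cv2.cvtColor(im,cv2.COLOR_BGR2HSV)
c=camera_info('wrist'); f=192/np.tan(np.radians(c['vertical_fov']/2))
T=np.eye(4);T[:3,:3]=R.from_euler('xyz',[-179.896,-.02,92.29],degrees=True).as_matrix();T[:3,3]=[605.27,-78.94,281.9]
M=T@c['tool_from_camera'];C=(f,c['cx'],c['cy'],M[:3,3],M[:3,:3])
a=-2.63*np.pi/180
def dr(p,z):
    q=atz('wrist',und('wrist',p,-.03),z,C)[:2]-[640.4,-46.8]; return (np.array([[np.cos(a),-np.sin(a)],[np.sin(a),np.cos(a)]])@q).round(1)
H,S,V=[hsv[...,i] for i in range(3)]
for r in (50,70,90,110,125):
    x=[i for i in range(195,240) if 135<H[r,i]<160 and S[r,i]>120]; print(r,x[0],x[-1],dr((x[0]-.5,r),14),dr((x[-1]+.5,r),14))
for r in (160,175,190,205,220):
    print(r,[(i,int(S[r,i]),int(V[r,i])) for i in range(190,250,2)])
col=207
for r in (30,34,36,38,140,143,146,150): print(r,im[r,208],im[r,213],dr((210,r),14))
```

```text
50 205 217 [-105.4  126.7] [-87.8 126.5]
70 206 218 [-105.4  101.4] [-87.4 101.3]
90 207 219 [-105.4   75.3] [-87.1  75.2]
110 208 220 [-105.4   48.3] [-86.8  48.2]
125 209 220 [-105.1   27.4] [-87.6  27.3]
160 [(190, 93, 255), (192, 98, 253), (194, 98, 252), (196, 92, 253), (198, 92, 253), (200, 92, 253), (202, 96, 253), (204, 99, 254), (206, 125, 178), (208, 129, 191), (210, 93, 230), (212, 29, 245), (214, 32, 244), (216, 34, 243), (218, 37, 244), (220, 32, 244), (222, 38, 246), (224, 95, 254), (226, 134, 183), (228, 128, 215), (230, 127, 230), (232, 128, 233), (234, 90, 254), (236, 97, 253), (238, 100, 253), (240, 101, 252), (242, 107, 251), (244, 104, 251), (246, 102, 252), (248, 99, 253)]
175 [(190, 138, 205), (192, 89, 254), (194, 90, 253), (196, 93, 253), (198, 93, 253), (200, 94, 253), (202, 93, 253), (204, 92, 253), (206, 120, 234), (208, 123, 187), (210, 116, 206), (212, 30, 246), (214, 30, 244), (216, 32, 244), (218, 34, 244), (220, 34, 245), (222, 34, 245), (224, 98, 254), (226, 112, 244), (228, 125, 204), (230, 123, 233), (232, 123, 231), (234, 90, 254), (236, 96, 253), 
[... 1240 characters left out ...]
 255), (210, 112, 189), (212, 122, 200), (214, 26, 245), (216, 33, 245), (218, 0, 255), (220, 2, 255), (222, 2, 255), (224, 0, 255), (226, 92, 254), (228, 122, 217), (230, 116, 205), (232, 114, 230), (234, 117, 235), (236, 87, 254), (238, 91, 253), (240, 90, 253), (242, 96, 252), (244, 96, 252), (246, 99, 252), (248, 94, 253)]
30 [ 85 137 173] [ 78 131 169] [-96.8 151.1]
34 [106 160 206] [ 97 147 190] [-97.  146.2]
36 [164  42 140] [160  39 135] [-97.1 143.8]
38 [156  42 138] [161  54 146] [-97.2 141.4]
140 [ 96 156 199] [178 239 255] [-104.     5.8]
143 [ 92 150 197] [148 230 251] [-104.2    1.5]
146 [151 230 251] [171 245 254] [-104.4   -2.9]
150 [116 179 225] [202 237 250] [-104.8   -8.9]
```

Run:
```python
from h import *
c=camera_info('wrist'); f=192/np.tan(np.radians(c['vertical_fov']/2))
T=np.eye(4);T[:3,:3]=R.from_euler('xyz',[-179.896,-.02,92.29],degrees=True).as_matrix();T[:3,3]=[605.27,-78.94,281.9]
M=T@c['tool_from_camera'];C=(f,c['cx'],c['cy'],M[:3,3],M[:3,:3])
for p in ((207,175),(223.5,175),(209,205),(225.5,205)): print(p,(atz('wrist',und('wrist',p,-.03),50,C)[:2]-[640.4,-46.8]).round(1))
go([550.5,-126,245],2.6)
```

```text
(207, 175) [-102.7  -43.6]
(223.5, 175) [-79.7 -42.7]
(209, 205) [-100.3  -87.7]
(225.5, 205) [-76.6 -86.7]
pose [479.7 389.3 230.2] yaw 10.1 turn az units 1.64 shift units [ 1.58 17.27 -0.49]
```

Call:
apply_moves(deltas=[[0,0,-0.3,0,0,0.82,0],[0,0,-0.2,0,0,0.82,0],[0,0.4,0,0,0,0,0],[0.1,0.9,0,0,0,0,0],[0.1,1,0,0,0,0,0],[0.1,1,0,0,0,0,0],[0.1,1,0,0,0,0,0],[0.1,1,0,0,0,0,0]])

```text
time: 35.55
tool_pos: [502.9, 229.4, 244.8]
tcp_rot: [180.0, 0.0, 2.6]
ft_force: [0.4, -0.6, -1.0]
finger_gap: 38.9
grip_force: 50.4
```

Call:
apply_moves(deltas=[[0.1,1,0,0,0,0,0],[0.1,1,0,0,0,0,0],[0.1,1,0,0,0,0,0],[0.1,1,0,0,0,0,0],[0.1,1,0,0,0,0,0],[0.1,1,0,0,0,0,0],[0.1,1,0,0,0,0,0],[0.1,1,0,0,0,0,0]])

```text
time: 36.55
tool_pos: [537.1, -9.2, 244.8]
tcp_rot: [180.0, 0.0, 2.6]
ft_force: [1.3, -0.2, -2.1]
finger_gap: 39.2
grip_force: 50.4
```

Call:
apply_moves(deltas=[[0.1,1,0,0,0,0,0],[0.1,1,0,0,0,0,0],[0.05,0.7,0,0,0,0,0],[0,0.2,0,0,0,0,0],[0,0,0,0,0,0,0],[0,0,0,0,0,0,0]])

```text
time: 37.3
tool_pos: [548.8, -93.2, 245.3]
tcp_rot: [-180.0, 0.0, 2.6]
ft_force: [0.8, -0.3, -1.6]
finger_gap: 39.2
grip_force: 50.4
```

Run:
```python
from h import *
print(sense()['finger_gap'])
go([550.5,-126,245],2.6);save('wrist','w13.png');save('scene','s13.png')
a=cv2.imread('pics/w13.png');b=cv2.imread('pics/s13.png')[130:290,170:340]
cv2.imwrite('pics/c13.png',np.hstack([cv2.resize(a,(430,322)),cv2.resize(b,(342,322))]))
```

```text
39.2127950235766
pose [548.8 -93.2 245.3] yaw 2.6 turn az units 0.0 shift units [0.01 1.09 0.01]
```

View pics/c13.png

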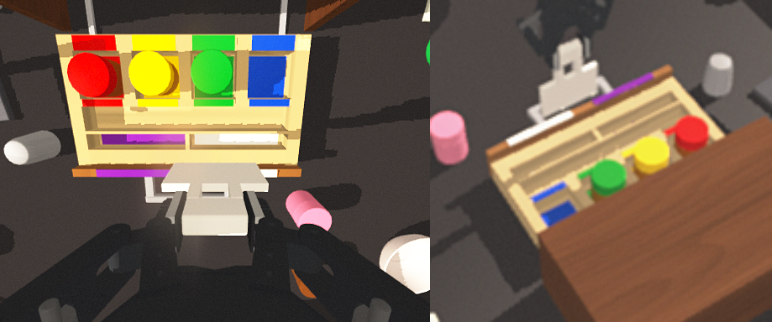

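Red, yellow and green stand in their bays; the scraper hangs straight in the gripper. Move over the white slot and check numerically.

Call:
apply_moves(deltas=[[0.02,0.7,0.5,0,0,0,0],[0,0.4,0.9,0,0,0,0],[0,0,0.6,0,0,0,0],[0,0,0,0,0,0,0],[0,0,0,0,0,0,0]])

```text
time: 38.02
tool_pos: [551.3, -126.8, 185.9]
tcp_rot: [180.0, -0.0, 2.6]
ft_force: [-0.3, -0.0, -0.4]
finger_gap: 39.2
grip_force: 50.5
```

Run:
```python
from h import *
go([550.5,-126,121],2.6); im=save('wrist','w14.png')
hsv=cv2.cvtColor(im,cv2.COLOR_RGB2HSV);H,S,V=[hsv[...,i].astype(int) for i in range(3)]
m=((H>135)&(H<160)&(S>120)).astype(np.uint8)
N,l,st,ce=cv2.connectedComponentsWithStats(m)
a=-2.63*np.pi/180;Q=np.array([[np.cos(a),-np.sin(a)],[np.sin(a),np.cos(a)]])
for j in range(1,N):
    if st[j][4]>80:
        x,y,w,h,_=st[j]; print(st[j])
        for p in ((x+w/2,y),(x+w/2,y+h)):
            print(p,[(z,(Q@(atz('wrist',und('wrist',p,-.03),z)[:2]-[640.4,-46.8])).round(1)) for z in (14,68)])
# scraper bar extents at TCP height: white pixels
m=((S<70)&(V>150)).astype(np.uint8);N,l,st,ce=cv2.connectedComponentsWithStats(m)
for j in range(1,N):
    if st[j][4]>200: print('w',st[j],ce[j].round(0))
s=sense()['tool_pos']; print('slot centre z50 px',proj('wrist',[550.5,-126,50]),'bar centre expected',proj('wrist',[s[0],s[1],s[2]+15]),'blade top',proj('wrist',[s[0],s[1],s[2]-104+62]))
```

```text
pose [ 551.3 -126.8  185.9] yaw 2.6 turn az units -0.01 shift units [-0.02 -0.03  2.16]
[  66  171  114   13 1357]
(np.float64(123.0), np.int32(171)) [(14, array([-82.4,  78.3])), (68, array([-71.2,  50.9]))]
(np.float64(123.0), np.int32(184)) [(14, array([-98.1,  80.5])), (68, array([-84. ,  52.7]))]
[  50  222  112   11 1205]
(np.float64(106.0), np.int32(222)) [(14, array([-146.4,  108.7])), (68, array([-123.7,   75.8]))]
(np.float64(106.0), np.int32(233)) [(14, array([-161.3,  111.2])), (68, array([-135.9,   77.8]))]
w [272   0  53  26 275] [315.  14.]
w [ 198  170  118   14 1643] [257. 176.]
w [ 192  194  128   87 8106] [254. 233.]
w [124 233  61  34 760] [146. 255.]
w [ 462  307   50   55 1671] [493. 328.]
slot centre z50 px [254.89519707 188.22118857] bar centre expected [256.98093826 269.13607299] blade top [256.32586128 223.1433514 ]
```

View pics/w14.png

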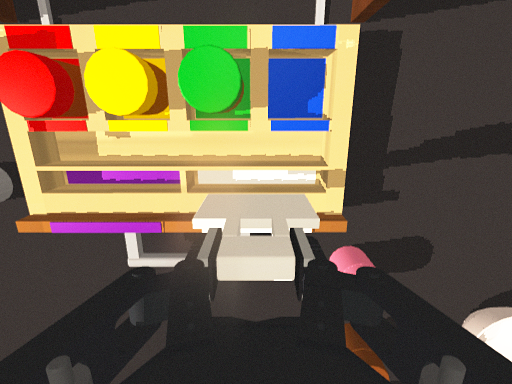

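Run:
```python
from h import *
s=sense()['tool_pos'];C=cam('wrist')
for d in (-6,-2,0,2,4,8): print(d,[proj('wrist',[s[0]+d,s[1],s[2]-z],C).round(1)[1] for z in (104,42)], 'bar rear top',proj('wrist',[s[0]+d+3,s[1],s[2]+15.5],C)[1].round(1))
```

```text
-6 [np.float64(202.7), np.float64(231.1)] bar rear top 275.1
-2 [np.float64(198.6), np.float64(225.8)] bar rear top 267.9
0 [np.float64(196.6), np.float64(223.1)] bar rear top 264.3
2 [np.float64(194.5), np.float64(220.5)] bar rear top 260.6
4 [np.float64(192.4), np.float64(217.8)] bar rear top 256.9
8 [np.float64(188.2), np.float64(212.3)] bar rear top 249.4
```

Scraper bottom is centred on the slot within about 2 mm. Lower it.

Call:
apply_moves(deltas=[[0,-0.02,0.5,0,0,0,0],[0,0,0.5,0,0,0,0],[0,0,0.5,0,0,0,0],[0,0,0.3,0,0,0,0],[0,0,0.2,0,0,0,0],[0,0,0,0,0,0,0]])

```text
time: 38.83
tool_pos: [550.8, -126.3, 124.8]
tcp_rot: [-180.0, 0.0, 2.5]
ft_force: [1.4, -0.2, -2.1]
finger_gap: 39.1
grip_force: 50.6
```

Call:
apply_moves(deltas=[[0,0,0.1,0,0,0,0],[0,0,0,0,0,0,0]])

```text
time: 39.08
tool_pos: [550.8, -126.5, 122.3]
tcp_rot: [180.0, 0.0, 2.5]
ft_force: [0.7, 0.0, -1.5]
finger_gap: 38.8
grip_force: 50.6
```

Call:
apply_moves(deltas=[[0,0,0.1,0,0,0,0],[0,0,0,0,0,0,0]])

```text
time: 39.33
tool_pos: [551.4, -126.7, 120.6]
tcp_rot: [180.0, -0.1, 2.5]
ft_force: [-2.1, -0.0, 6.2]
finger_gap: 39.0
grip_force: 51.7
```

Call:
apply_moves(deltas=[[0,0,0.07,0,0,0,0],[0,0,0,0,0,0,0]])

```text
time: 39.58
tool_pos: [552.8, -126.7, 120.6]
tcp_rot: [179.9, -0.3, 2.5]
ft_force: [-1.8, 1.5, 16.6]
finger_gap: 38.8
grip_force: 52.6
```

Seated on the slot floor. Release and rise.

Call:
apply_moves(deltas=[[0,0,-0.07,0,0,0,0],[0,0,0,0,0,0,0.6],[0,0,0,0,0,0,0.8],[0,0,-0.3,0,0,0,0.8],[0,0,-0.7,0,0,0,0.8],[0,0,-1,0,0,0,0.8],[0,0,-1,0,0,0,0.8],[0,0,-1,0,0,0,0.8]])

```text
time: 40.58
tool_pos: [550.8, -126.4, 240.8]
tcp_rot: [180.0, -0.0, 2.5]
ft_force: [0.2, 0.3, -0.4]
finger_gap: 68.2
grip_force: 0.0
```

Call:
apply_moves(deltas=[[0,0,0,0,0,-1,0.8],[0,0,0,0,0,-1,0.8],[0,0,0,0,0,-1,0.8],[0,0,0,0,0,-1,0.8],[0,0,0,0,0,-1,0.6],[0,0,0,0,0,-1,0.47],[0,0,0,0,0,-1,0.47],[0,0,0,0,0,-1,0.47]])

```text
time: 41.58
tool_pos: [550.8, -126.5, 239.8]
tcp_rot: [180.0, 0.0, 39.4]
ft_force: [0.3, 0.3, -0.4]
finger_gap: 40.1
grip_force: 0.0
```

Call:
apply_moves(deltas=[[0,0,0,0,0,-1,0.47],[0,0,0,0,0,-1,0.47],[0,0,0,0,0,-1,0.47],[0,0,0,0,0,-1,0.47],[0,0,0,0,0,-1,0.47],[0,0,0,0,0,-1,0.47],[0,0,0,0,0,-1,0.47],[0,0,0,0,0,-1,0.47]])

```text
time: 42.58
tool_pos: [550.8, -126.5, 239.8]
tcp_rot: [180.0, 0.0, 76.0]
ft_force: [-0.5, 0.0, 0.1]
finger_gap: 40.2
grip_force: 0.0
```

Call:
apply_moves(deltas=[[0,0,0,0,0,-1,0.47],[0,0,0,0,0,-1,0.47],[0,0,0,0,0,-1,0.47],[0,0,0,0,0,-0.65,0.47],[0,0,0,0,0,0,0.47]])

```text
time: 43.2
tool_pos: [550.9, -126.5, 239.7]
tcp_rot: [180.0, 0.0, 92.6]
ft_force: [-0.1, -0.1, -0.3]
finger_gap: 40.3
grip_force: 0.0
```

Run:
```python
from h import *
go([453.5,-55.5,150],92.6);save('wrist','w15.png');im=save('scene','s15.png')
caps('scene',im,z=84,amin=40)
```

```text
pose [ 550.9 -126.5  239.7] yaw 92.6 turn az units -0.0 shift units [ 2.51 -3.14  2.99]
scene red [ 60   3  31  50 797] [74.9 27.5] at z 84 [-631.4 -295.3   84. ]
scene red [287 188  22  18 249] [299.  196.2] at z 84 [645.5  58.3  84. ]
scene yel [  0  26  21  47 294] [ 7.3 54.3] at z 84 [-564.  -591.8   84. ]
scene yel [266 199  23  14 211] [279.  205.5] at z 84 [646.6 -12.4  84. ]
scene grn [245 211  22  16 192] [257.9 217.6] at z 84 [654.4 -88.3  84. ]
scene blu [  0 149  14  29 204] [  4.5 166.5] at z 84 [  86.5 -702.    84. ]
scene blu [226 231  16  11  73] [233.4 235.8] at z 84 [ 675.4 -179.1   84. ]
```

Run:
```python
from h import *
im=cv2.imread('pics/w15.png');hsv=cv2.cvtColor(im,cv2.COLOR_BGR2HSV);S,V=hsv[...,1].astype(int),hsv[...,2].astype(int)
C=cam('wrist')
for dx,dy in ((-7,20),(7,20),(-7,-20),(7,-20),(-4,45),(4,-45)):
    print(dx,dy,proj('wrist',[550.5+dx,-126+dy,134 if abs(dy)==20 else 76],C).round())
m=((S<60)&(V>120)).astype(np.uint8);N,l,st,ce=cv2.connectedComponentsWithStats(m)
for j in range(1,N):
    if st[j][4]>150: print(st[j],ce[j].round(0),atz('wrist',und('wrist',ce[j],-.03),134).round(0))
```

```text
-7 20 [247. 174.]
7 20 [263. 174.]
-7 -20 [246. 215.]
7 -20 [261. 216.]
-4 45 [252. 140.]
4 -45 [256. 217.]
[ 171   44   61  181 3092] [199. 127.] [501. -67. 134.]
[ 248  119   22   99 1933] [259. 170.] [ 554. -102.  134.]
[372 206  52  10 319] [397. 212.] [ 687. -137.  134.]
[195 227  22  40 395] [206. 246.] [ 505. -180.  134.]
[295 227  22  40 384] [305. 246.] [ 603. -176.  134.]
[468 329  44  33 667] [495. 341.] [ 836. -289.  134.]
[346 334  57  50 783] [373. 360.] [ 697. -319.  134.]
[108 345  44  39 602] [132. 365.] [ 417. -340.  134.]
[ 45 357  21  27 341] [ 54. 369.] [ 321. -354.  134.]
[445 357  22  27 351] [456. 370.] [ 801. -334.  134.]
[422 367  16  17 174] [429. 377.] [ 770. -345.  134.]
```

The scraper stands upright where predicted (cols 248–270, rows 119–218). Now to the handle.

Call:
apply_moves(deltas=[[0.5,-0.6,0,0,0,0,0.47],[0.65,-0.85,0,0,0,0,0.47],[0.65,-0.85,0,0,0,0,0.47],[0.71,-0.84,0.5,0,0,0,0.47],[0,0,1,0,0,0,0.47],[0,0,1,0,0,0,0.47],[0,0,1,0,0,0,0.47],[0,0,0,0,0,0,0.47]])

```text
time: 44.3
tool_pos: [451.3, -55.0, 132.1]
tcp_rot: [-179.7, -0.1, 92.6]
ft_force: [0.3, -0.1, -0.3]
finger_gap: 39.9
grip_force: 0.0
```

Run:
```python
from h import *
im=save('wrist','w16.png');go([453.5,-55.5,45],92.6)
hsv=cv2.cvtColor(im,cv2.COLOR_RGB2HSV);S,V=hsv[...,1].astype(int),hsv[...,2].astype(int)
m=((S<60)&(V>150)).astype(np.uint8)
r=140
for r in (150,180,210,230):
    x=np.where(m[r,150:330])[0]+150
    if len(x): print(r,x.min(),x.max(),atz('wrist',und('wrist',(x.min(),r),-.03),52).round(1),np.diff(x).max())
N,l,st,ce=cv2.connectedComponentsWithStats(m)
for j in range(1,N):
    if st[j][4]>150: print(st[j],ce[j].round(0),atz('wrist',und('wrist',ce[j],-.03),52).round(0))
```

```text
pose [452.6 -55.3 133.9] yaw 92.6 turn az units -0.0 shift units [-0.01  0.03  2.96]
150 262 276 [456.4  -9.9  52. ] 1
180 262 275 [457.7 -34.3  52. ] 1
210 262 275 [459.1 -60.3  52. ] 1
230 207 304 [412.5 -80.9  52. ] 47
[ 261  119   68  159 3409] [278. 186.] [472. -39.  52.]
[358 210  27  60 840] [369. 246.] [556. -90.  52.]
[196 227  21  40 379] [206. 245.] [411. -96.  52.]
[295 227  22  40 384] [305. 245.] [499. -92.  52.]
[325 237  17  29 353] [333. 250.] [524. -95.  52.]
```

Call:
apply_moves(deltas=[[0,0.35,0.4,0,0,0,0.47],[0,0,0.6,0,0,0,0.47],[0,0,0,0,0,0,0.47]])

```text
time: 44.72
tool_pos: [462.7, -54.8, 103.2]
tcp_rot: [-179.8, -0.0, 92.6]
ft_force: [0.0, 0.2, -0.5]
finger_gap: 40.0
grip_force: 0.0
```

Run:
```python
from h import *
im=save('wrist','w17.png');go([463,-55.5,45],92.6)
hsv=cv2.cvtColor(im,cv2.COLOR_RGB2HSV);S,V=hsv[...,1].astype(int),hsv[...,2].astype(int)
m=((S<60)&(V>150)).astype(np.uint8)
for r in (150,180,210,250):
    x=np.where(m[r,180:340])[0]+180
    print(r,[ (a[0],a[-1]) for a in np.split(x,np.where(np.diff(x)>1)[0]+1) if len(a)], atz('wrist',und('wrist',(x.min(),r),-.03),52).round(1))
for n in ('s3','s9','s15'):
    print(n);caps('scene',cv2.imread(f'pics/{n}.png')[:,:,::-1],z=50,amin=40)
```

```text
pose [463.2 -54.9 103.9] yaw 92.6 turn az units 0.0 shift units [-0.02 -0.01  1.96]
150 [(np.int64(246), np.int64(262))] [455.3  -6.1  52. ]
180 [(np.int64(247), np.int64(262))] [456.7 -27.   52. ]
210 [(np.int64(247), np.int64(262))] [457.6 -49.3  52. ]
250 [(np.int64(199), np.int64(209)), (np.int64(247), np.int64(262)), (np.int64(302), np.int64(312))] [422.3 -83.4  52. ]
s3
scene red [ 60   3  31  51 798] [74.9 27.5] at z 50 [-695.9 -290.3   50. ]
scene red [290 129  15  15 188] [296.8 135.7] at z 50 [394.3 214.3  50. ]
scene red [291 197  15  11  97] [298.1 201.9] at z 50 [642.2  60.4  50. ]
scene yel [  0  26  21  47 296] [ 7.  53.5] at z 50 [-632.3 -596.9   50. ]
scene yel [136 189  18  15 198] [145.1 195.9] at z 50 [ 391.1 -344.6   50. ]
scene yel [265 198  15   9  43] [271.7 201.5] at z 50 [601.3  -9.7  50. ]
scene yel [270 208  15  11  50] [276.9 212.6] at z 50 [645.4 -17.4  50. ]
scene grn [248 219  15  11  46] [255.1 223.8] at z 50 [649.1 -94.6  50. ]
scene grn [143 221  18  17 213] [151.5 228.4] at z 50 [ 515.7 -369.6   50. ]
scene blu [  0 149  14  29 199] [  4.7 166.8] a
[... 613 characters left out ...]
9.8 -76.3  50. ]
scene blu [  0 149  14  29 203] [  4.9 167.3] at z 50 [  50.9 -710.4   50. ]
scene blu [225 230  17  12  94] [233.  235.3] at z 50 [ 653.3 -170.5   50. ]
s15
scene red [ 60   3  31  50 797] [74.9 27.5] at z 50 [-695.4 -290.4   50. ]
scene red [287 188  22  18 249] [299.  196.2] at z 50 [624.6  75.1  50. ]
scene yel [  0  26  21  47 294] [ 7.3 54.3] at z 50 [-625.7 -596.9   50. ]
scene yel [266 199  23  14 211] [279.  205.5] at z 50 [625.7   2.   50. ]
scene grn [245 211  22  16 192] [257.9 217.6] at z 50 [633.7 -76.5  50. ]
scene blu [  0 149  14  29 204] [  4.5 166.5] at z 50 [  46.8 -710.8   50. ]
scene blu [226 231  16  11  73] [233.4 235.8] at z 50 [ 655.4 -170.3   50. ]
```

Call:
apply_moves(deltas=[[0,0,0.8,0,0,0,0.47],[0,0,0.8,0,0,0,0.47],[0,0,0.3,0,0,0,0.47],[0,0,0,0,0,0,0.47],[0,0,0,0,0,0,0],[0,0,0,0,0,0,0],[0,0,0,0,0,0,0]], grip_force=40)

```text
time: 45.65
tool_pos: [464.6, -55.2, 48.5]
tcp_rot: [179.9, 0.0, 92.6]
ft_force: [-3.1, -0.7, 6.2]
finger_gap: 10.8
grip_force: 40.9
```

Call:
apply_moves(deltas=[[0,0.1,0,0,0,0,0],[0,0.2,0,0,0,0,0],[0,0.3,0,0,0,0,0],[0,0.4,0,0,0,0,0],[0,0.4,0,0,0,0,0],[0,0.4,0,0,0,0,0],[0,0.4,0,0,0,0,0],[0,0.4,0,0,0,0,0]])

```text
time: 46.65
tool_pos: [542.7, -51.7, 48.5]
tcp_rot: [179.9, 0.0, 92.6]
ft_force: [-4.3, -0.5, 7.7]
finger_gap: 11.2
grip_force: 41.1
```

Call:
apply_moves(deltas=[[0,0.4,0,0,0,0,0],[0,0.4,0,0,0,0,0],[0,0.3,0,0,0,0,0],[0,0.2,0,0,0,0,0],[0,0.15,0,0,0,0,0],[0,0.1,0,0,0,0,0],[0,0.1,0,0,0,0,0],[0,0,0,0,0,0,0]])

```text
time: 47.65
tool_pos: [583.7, -49.8, 48.3]
tcp_rot: [-179.0, -0.0, 92.6]
ft_force: [-49.9, -2.4, 46.2]
finger_gap: 11.2
grip_force: 46.5
```

Call:
apply_moves(deltas=[[0,-0.15,0,0,0,0,0],[0,-0.1,0,0,0,0,0],[0,0,0,0,0,0,0]])

```text
time: 48.02
tool_pos: [581.1, -49.9, 48.4]
tcp_rot: [-179.7, 0.0, 92.6]
ft_force: [-21.3, -1.2, 21.0]
finger_gap: 11.1
grip_force: 43.3
```

Run:
```python
from h import *
print(sense()['tool_pos'],sense()['ft_force']); save('scene','s18.png'); save('side','d18.png'); save('wrist','w18.png')
for n,fs in (('scene',('scene0','s3','s15','s18')),('side',('side0','d3','d18'))):
  for f in fs:
    hsv=cv2.cvtColor(cv2.imread(f'pics/{f}.png'),cv2.COLOR_BGR2HSV);H,S,V=[hsv[...,i].astype(int) for i in range(3)]
    m=((H>135)&(H<160)&(S>120)&(V>90)).astype(np.uint8);N,l,st,ce=cv2.connectedComponentsWithStats(m)
    print(f,[(st[j].tolist(),ce[j].round(1),atz(n,ce[j],68).round(1)) for j in range(1,N) if st[j][4]>30])
```

```text
[581.08784805 -49.91762037  48.40726628] [-21.34831411  -1.17059039  21.01396684]
scene0 [([271, 191, 31, 16, 100], array([286.4, 198.4]), array([624.2,  28. ,  68. ]))]
s3 [([250, 165, 30, 16, 96], array([264.5, 172.1]), array([500. ,  22.7,  68. ]))]
s15 [([251, 167, 30, 15, 103], array([265.9, 173.9]), array([508.7,  22.6,  68. ]))]
s18 [([272, 191, 31, 17, 100], array([286.9, 199.1]), array([627.5,  27.9,  68. ]))]
side0 [([266, 170, 6, 20, 43], array([268.3, 179. ]), array([625.4,  29. ,  68. ])), ([278, 177, 6, 19, 43], array([280.4, 186.7]), array([664.1, -14. ,  68. ]))]
d3 [([233, 173, 4, 20, 33], array([234.2, 182.8]), array([502.1,  20.3,  68. ])), ([244, 180, 6, 19, 57], array([246.4, 189.7]), array([543.1, -18.2,  68. ]))]
d18 [([279, 177, 6, 19, 42], array([281.2, 186.6]), array([666.9, -14.1,  68. ]))]
```

Run:
```python
from h import *
def pose(pos,rot):
    c=camera_info('wrist'); f=192/np.tan(np.radians(c['vertical_fov']/2))
    T=np.eye(4);T[:3,:3]=R.from_euler('xyz',rot,degrees=True).as_matrix();T[:3,3]=pos
    M=T@c['tool_from_camera'];return (f,c['cx'],c['cy'],M[:3,3],M[:3,:3])
Q=lambda p:(p[0]*np.cos(.0459)+p[1]*np.sin(.0459)).round(1)
P={'w3':pose([605.27,-78.94,281.9],[-179.9,0,92.29]),'w6':pose([645.8,-86.8,155.7],[180,0,92.6]),'wrist0':pose([599.5,0,244.4],[-179.9,0,90])}
def edges(f,r,a,b):
    im=cv2.imread(f'pics/{f}.png').astype(int)
    return [(i,im[r,i].tolist()) for i in range(a,b,3)]
for f,r,a,b in (('w3',110,345,385),('w6',100,370,400),('wrist0',120,360,400)): print(f,r,edges(f,r,a,b))
print('bays row u',Q([640.4,-46.8]))
g=lambda n,p,z:atz(n,p,z)
for p in ((225,245),(336,188.5)): print('roof scene',Q(g('scene',p,139)),g('scene',p,139).round(1))
print('label scene now',Q([627.5,27.9]))
```

```text
w3 110 [(345, [43, 42, 43]), (348, [39, 41, 45]), (351, [35, 38, 39]), (354, [34, 36, 43]), (357, [40, 41, 42]), (360, [26, 41, 66]), (363, [26, 44, 77]), (366, [37, 80, 154]), (369, [41, 75, 148]), (372, [39, 77, 152]), (375, [46, 80, 148]), (378, [43, 82, 150]), (381, [45, 83, 158]), (384, [41, 81, 156])]
w6 100 [(370, [31, 36, 37]), (373, [36, 38, 42]), (376, [23, 37, 70]), (379, [16, 30, 63]), (382, [21, 37, 69]), (385, [30, 50, 92]), (388, [32, 70, 134]), (391, [34, 71, 138]), (394, [34, 69, 136]), (397, [34, 73, 135])]
wrist0 120 [(360, [3, 5, 228]), (363, [5, 12, 230]), (366, [0, 5, 229]), (369, [9, 8, 229]), (372, [0, 0, 229]), (375, [25, 50, 74]), (378, [20, 41, 75]), (381, [36, 61, 112]), (384, [46, 91, 168]), (387, [45, 89, 164]), (390, [45, 86, 160]), (393, [39, 82, 149]), (396, [39, 78, 150]), (399, [45, 87, 165])]
bays row u 637.6
roof scene 711.1 [ 722.2 -225.5  139. ]
roof scene 713.2 [707.5 139.6 139. ]
label scene now 628.1
```

Run:
```python
from h import *
def pose(pos,rot):
    c=camera_info('wrist'); f=192/np.tan(np.radians(c['vertical_fov']/2))
    T=np.eye(4);T[:3,:3]=R.from_euler('xyz',rot,degrees=True).as_matrix();T[:3,3]=pos
    M=T@c['tool_from_camera'];return (f,c['cx'],c['cy'],M[:3,3],M[:3,:3])
Q=lambda p:(p[0]*np.cos(.0459)+p[1]*np.sin(.0459)).round(1)
for n,C,ps in (('w3',pose([605.27,-78.94,281.9],[-179.9,0,92.29]),[((365,110),139),((162,60),68),((189,220),68)]),('w6',pose([645.8,-86.8,155.7],[180,0,92.6]),[((386,100),139)]),('wrist0',pose([599.5,0,244.4],[-179.9,0,90]),[((383,120),139),((273,120),68),((274.5,200),68)])):
    for p,z in ps: print(n,p,Q(atz('wrist',und('wrist',p,-.03),z,C)))
# scene: drawer front/back check, cook other blockers: current wrist edges
im=cv2.imread('pics/w18.png').astype(int)
C=cam('wrist')
for r in (100,140): print(r,[(i,im[r,i].tolist()) for i in range(320,512,6)])
```

```text
w3 (365, 110) 709.8
w3 (162, 60) 491.5
w3 (189, 220) 508.6
w6 (386, 100) 710.3
wrist0 (383, 120) 711.9
wrist0 (273, 120) 621.9
wrist0 (274.5, 200) 621.2
100 [(320, [58, 61, 68]), (326, [60, 61, 70]), (332, [88, 139, 173]), (338, [37, 81, 138]), (344, [33, 72, 122]), (350, [36, 81, 137]), (356, [39, 80, 135]), (362, [37, 80, 135]), (368, [41, 83, 138]), (374, [148, 36, 129]), (380, [226, 53, 200]), (386, [224, 49, 201]), (392, [227, 53, 203]), (398, [223, 47, 200]), (404, [154, 252, 255]), (410, [163, 239, 253]), (416, [164, 240, 253]), (422, [163, 239, 253]), (428, [162, 238, 253]), (434, [162, 245, 255]), (440, [81, 136, 169]), (446, [88, 142, 176]), (452, [82, 139, 173]), (458, [84, 137, 171]), (464, [83, 137, 169]), (470, [80, 132, 166]), (476, [83, 137, 173]), (482, [75, 122, 153]), (488, [98, 166, 208]), (494, [161, 239, 253]), (500, [172, 248, 255]), (506, [78, 130, 163])]
140 [(320, [232, 238, 243]), (326, [230, 236, 241]), (332, [230, 236, 242]), (338, [230, 237, 242]), (344, [233, 238, 243]), (350, [234, 240, 244]), (356, [35, 80, 134]), (362, [35, 78, 131]), (368, [115, 33, 106]), (374, [222, 49, 201]), (380, [224, 47, 202]), (386, [225, 48, 201]), (392, [225, 54, 204]), (398, [152, 254, 255]), (404, [158, 238, 253]), (410, [157, 239, 253]), (416, [158, 239, 253]), (422, [160, 241, 253]), (428, [151, 51, 153]), (434, [98, 157, 195]), (440, [99, 158, 195]), (446, [95, 163, 194]), (452, [89, 148, 186]), (458, [85, 132, 168]), (464, [83, 137, 173]), (470, [81, 140, 173]), (476, [81, 138, 175]), (482, [161, 238, 253]), (488, [179, 249, 255]), (494, [175, 251, 255]), (500, [99, 157, 194]), (506, [94, 157, 192])]
```

Run:
```python
from h import *
for n,f in (('side','d18'),('scene','s18')):
    im=cv2.imread(f'pics/{f}.png');hsv=cv2.cvtColor(im,cv2.COLOR_BGR2HSV);H,S,V=[hsv[...,i].astype(int) for i in range(3)]
    k=np.full(H.shape,'.');k[V<60]=' ';k[(S<70)&(V>130)]='W';k[(S<70)&(V<=130)&(V>=60)]='g';k[(H<20)&(S>120)&(V>60)]='b';k[(H>=15)&(H<30)&(S>=70)&(V>140)]='y';k[(H>135)&(H<160)&(S>110)]='p'
    c=proj(n,[676,-120,100]).astype(int)
    for l,p in (('bot',[676,-120,14]),('top',[676,-120,134]),('topL',[675,-100,134]),('topR',[677,-140,134]),('bladeL',[674,-75,76]),('bladeR',[678,-165,76]),('roofedge y-120',[716.5,-120,139]),('jarred',[761,76,84])): print(l,proj(n,p).round(0),end=' ')
    print(c)
    for r in range(c[1]-30,c[1]+34): print(r,''.join(k[r,c[0]-40:c[0]+45]))
```

```text
bot [287. 219.] top [289. 195.] topL [287. 191.] topR [290. 199.] bladeL [286. 197.] bladeR [290. 217.] roofedge y-120 [301. 193.] jarred [304. 165.] [288 201]
171     gggggggggggggg   ..yyyyyyyyyyyyyyyyyyyyybbbbbbbbbbbbbbbbbbbbbbbbbbbbbbbbbbbbbbbbb
172      gggggggggggg    .yyyyyyyyyyyyyyyyyyyyyybbbbbbbbbbbbbbbbbbbbbbbbbbbbbbbbbbbbbbbbb
173          ggggg       .yyyyyyyyyyyyyyyyyyyyyy.bbbbbbbbbbbbbbbbbbbbbbbbbbbbbbbbbbbbbbbb
174                      ..yyyyyyyyyyyyyyyyyyyyyybbbbbbbbbbbbbbbbbbbbbbbbbbbbbbbbbbbbbbbb
175                      g.yyyyyyy...yyyyyyyyyyyybbbbbbbbbbbbbbbbbbbbbbbbbbbbbbbbbbbbbbbb
176                      g..yyyyy.W...yyyyyyyyyyybbbbbbbbbbbbbbbbbbbbbbbbbbbbbbbbbbbbbbbb
177                      g.yyyyyyW.ppWyyyyyyyyyyybbbbbbbbbbbbbbbbbbbbbbbbbbbbbbbbbbbbbbbb
178                      g.yyyyyyW.pp..yyyyyyyyyyybbbbbbbbbbbbbbbbbbbbbbbbbbbbbbbbbbbbbbb
179                       gyyyyyyW.pp..yyyyyyyyyyyyy.bbbbbbbbbbbbbbbbbbbbbbbbbbbbbbbbbbbb
180                       ggWWggWW.pp.Wyyyyyyyyyyyyyybbbbbbbbbbbbbbbbbbbbbbbbbbbbbbbbbbbb
181                       ggggggWW.pppWy
[... 10039 characters left out ...]
bbbbbbbbbbbbbbbbbbbbbbbbbbbbbbbbbbbbbbbbbbbbbbbbbbbbbbbbbbbbbbbbbbbbbb
251           g...bbbbbbbbbbbbbbbbbbbbbbbbbbbbbbbbbbbbbbbbbbbbbbbbbbbbbbbbbbbbbbbbbbbbbbb
252            g..bbbbbbbbbbbbbbbbbbbbbbbbbbbbbbbbbbbbbbbbbbbbbbbbbbbbbbbbbbbbbbbbbbbbbbb
253             ..b.bbbbbbbbbbbbbbbbbbbbbbbbbbbbbbbbbbbbbbbbbbbbbbbbbbbbbbbbbbbbbbbbbbbbb
254              .bbbbbbbbbbbbbbbbbbbbbbbbbbbbbbbbbbbbbbbbbbbbbbbbbbbbbbbbbbbbbbbbbbbbbbb
255              .b.bbbbbbbbbbbbbbbbbbbbbbbbbbbbbbbbbbbbbbbbbbbbbbbbbbbbbbbbbbbbbbbbbbbbb
256              ..b.bbbbbbbbbbbbbbbbbbbbbbbbbbbbbbbbbbbbbbbbbbbbbbbbbbbbbbbbbbbbbbbbbbbb
257              .bbbbbbbbbbbbbbbbbbbbbbbbbbbbbbbbbbbbbbbbbbbbbbbbbbbbbbbbbbbbbbbbbbbbbbb
```

The scraper has tipped backwards (side picture: its top sits under the roof edge near (299,198), instead of (289,195)) and is wedging the drawer about 16 mm short. Pull the drawer out again and set the scraper forward.

Call:
apply_moves(deltas=[[0,-0.2,0,0,0,0,0],[0,-0.4,0,0,0,0,0],[0,-0.6,0,0,0,0,0],[0,-0.6,0,0,0,0,0],[0,-0.6,0,0,0,0,0],[0,-0.6,0,0,0,0,0],[0,-0.6,0,0,0,0,0],[0,-0.3,0,0,0,0,0]])

```text
time: 49.18
tool_pos: [467.4, -55.1, 48.5]
tcp_rot: [179.8, 0.0, 92.6]
ft_force: [4.1, 0.7, 4.0]
finger_gap: 11.3
grip_force: 42.0
```

Call:
apply_moves(deltas=[[0,-0.15,0,0,0,0,0],[0,-0.1,0,0,0,0,0],[0,0,0,0,0,0,0],[0,0,0,0,0,0,0]])

```text
time: 49.68
tool_pos: [460.2, -55.4, 48.5]
tcp_rot: [179.9, 0.0, 92.6]
ft_force: [0.1, 1.3, 9.0]
finger_gap: 10.6
grip_force: 42.7
```

Call:
apply_moves(deltas=[[0,0,0,0,0,0,0.47],[0,0,0,0,0,0,0.47],[0,0,-0.8,0,0,0,0.47],[0,0,-1,0,0,0,0.47],[0,0,-1,0,0,0,0.47],[0,0,-1,0,0,0,0],[0,0,-1,0,0,0,0],[0,0,-1,0,0,0,0]])

```text
time: 50.68
tool_pos: [458.8, -55.1, 221.7]
tcp_rot: [-179.9, -0.0, 92.6]
ft_force: [0.4, -0.1, 0.4]
finger_gap: 0.1
grip_force: 0.0
```

```bash
cat >> h.py <<'E'
def asc(n,im,P,w=85,hh=64):
    hsv=cv2.cvtColor(im,cv2.COLOR_RGB2HSV);H,S,V=[hsv[...,i].astype(int) for i in range(3)]
    k=np.full(H.shape,'.');k[V<60]=' ';k[(S<70)&(V>130)]='W';k[(S<70)&(V<=130)&(V>=60)]='g';k[(H<20)&(S>120)&(V>60)]='b';k[(H>=15)&(H<30)&(S>=70)&(V>140)]='y';k[(H>135)&(H<160)&(S>110)]='p';k[(H>45)&(H<75)&(S>170)]='G';k[((H<6)|(H>174))&(S>190)]='R'
    c=proj(n,P).astype(int); x0=max(c[0]-w//2,0); print('x0',x0)
    for r in range(max(c[1]-hh//2,0),c[1]+hh//2): print(r,''.join(k[r,x0:x0+w]))
E
python3 - <<'E'
from h import *
s=sense();print(s['tool_pos'],s['ft_force'])
im=save('side','d19.png');im2=save('scene','s19.png')
for n in('side','scene'): print(n,[(l,proj(n,p).round(0)) for l,p in (('bot',[550.5,-126,14]),('topL',[549.5,-106,134]),('topR',[551.5,-146,134]),('bladeL',[549,-81,76]),('bladeR',[552,-171,76]))])
asc('side',im,[550,-126,90],64,44); asc('scene',im2,[550,-126,90],64,44)
caps('scene',im2,84,amin=40)
E
```

```text
[458.84372399 -55.14645345 221.70218552] [ 0.43552337 -0.09832926  0.42886123]
side [('bot', array([251., 223.])), ('topL', array([250., 194.])), ('topR', array([251., 203.])), ('bladeL', array([249., 201.])), ('bladeR', array([252., 221.]))]
scene [('bot', array([231., 211.])), ('topL', array([235., 184.])), ('topR', array([223., 190.])), ('bladeL', array([243., 193.])), ('bladeR', array([217., 206.]))]
x0 218
185 gggggggggggggggg.ppp..yyyyyWppppWyyyyyyyyyyyyyyyyyyy..yyyyyyyyyy
186 ggggggggggggggggW.pp..yyyyyWpppp..yyyyyyyyyyyyyyyyyyy..y.yyyyyyy
187 gggggggggggWWWWWW.pp.Wyyyyy..ppp.Wyyyyyyyyyyyyyyyyyyyyyyyyyyyyyy
188 ggggWWWWWWWWWWWWWW.p.Wyyyyy..ppp.Wyyyyyyyyyyyyyyyyyyyyyyyyyyyyyy
189 gggWWWWWWWWWWWWWWW.p.Wyyyyy..pppp.yyyyyyyyyyyyyyyyyyyyyyyyyyyyyy
190 gggWWWWWWWWWWWWWWW.pp.yyyyy..pppp..yyyyyyyyyyyy.yyyyyyyyyyyyyyyy
191 gggWWWWWWWWWWWWWWW.pp..yyyy..pppp..yyyyyyyyyyyyyyyyyyyyyyyyyyyyy
192 gggWWWWWWWWWWggggW.pp..yyyyy.pppp..yyyyyyyyyyyy.yyyyyyyyyyyyyyy.
193 gggWWWWWgggggggggg.pp..yyyyyWpppp.Wyyyyyyyyyyyyyyyybbyyyyy......
194 gggWWWWWggggggggg.....yyyyyy..ppp.Wyyyyyyyyyyyyyyyybbbb.....
[... 5219 characters left out ...]
yyyyyyyyyyyyyyyyyyyy...GGGGGGGGGGGGG
216 gg..yyyyyyyyyyyyyyyyyyyyyyyyyyyyyyyyyyyyyyyyyy...GG...GGG.GGGGGG
217 ggg.yyyyyyyyyyyyyyyyyyyyyyyyyyyyyyyyyyyyyyyyyy..G.....GGGGGGGGGG
scene red [ 60   3  31  50 796] [74.8 27.5] at z 84 [-632.  -295.4   84. ]
scene red [286 187  22  18 253] [298.7 195.8] at z 84 [643.9  58.4  84. ]
scene yel [  0  29  21  44 315] [ 7.6 55.2] at z 84 [-556.4 -591.8   84. ]
scene yel [266 199  22  13 201] [278.6 205.1] at z 84 [644.5 -12.6  84. ]
scene grn [245 210  21  16 190] [257.7 217.2] at z 84 [652.6 -88.1  84. ]
scene blu [  0 149  14  29 206] [  4.7 167. ] at z 84 [  88.9 -702.    84. ]
scene blu [226 231  16  11  80] [233.3 235.7] at z 84 [ 674.9 -179.3   84. ]
```

Run:
```python
from h import *
print(tri((246,198.5),(265.5,196)),tri((235,203.5),(266,204)),tri((240,200),(266,200)))
go([600,-122,240],92.6)
```

```text
(array([600.79599326, -99.12138655, 116.81565163]), np.float64(4.957096175679824)) (array([ 599.32945731, -134.14434579,  114.49423339]), np.float64(3.7872873519058174)) (array([ 599.88724815, -118.63939436,  119.29254045]), np.float64(7.140571587834321))
pose [461.  -55.6 224.8] yaw 92.6 turn az units 0.0 shift units [-2.42  4.53 -0.51]
```

Call:
apply_moves(deltas=[[-0.2,0.5,0,0,0,0,0],[-0.4,0.9,0,0,0,0,0],[-0.4,0.9,0,0,0,0,0],[-0.4,0.9,0,0,0,0,0],[-0.4,0.9,0,0,0,0,0],[-0.4,0.9,0,0,0,0,0],[-0.2,0.86,0,0,0,0,0],[0,0,0,0,0,0,0]])

```text
time: 51.78
tool_pos: [638.4, -119.3, 218.9]
tcp_rot: [-179.8, -0.0, 92.6]
ft_force: [-1.1, -0.2, 0.5]
finger_gap: -0.2
grip_force: 0.0
```

Run:
```python
from h import *
im=save('wrist','w20.png'); go([640,-120,118],92.6)
print([(l,proj('wrist',p).round(0)) for l,p in (('leant bar',[600,-120,120]),('bladebottom',[557,-120,50]),('green',[648,-86,84]))])
asc('wrist',im,[600,-110,110],110,110)
```

```text
pose [ 637.7 -119.   219.2] yaw 92.6 turn az units 0.0 shift units [-0.04  0.08  3.37]
[('leant bar', array([213., 197.])), ('bladebottom', array([185., 177.])), ('green', array([267., 156.]))]
x0 159
128 yyyyyyyyyyyybybyyyyyyWWWWWWWWWWWWyyyyyyyyyyyyyyyyyyyyyyyyyyyyyyyyyyyyGGGGGGGGGyyyGGGGGGGGGGGGGG.yyy.GGGGGGGGGG
129 yyyyyyyyyyyyyyybyyyyyWWWWWWWWWWWWyyyyyyyyyyyyyyyyyyyyyyyyyyyyyyyyyyyyGGGGGGGGGyyy.GGGGGGGGGGG.yy.GGGGGGGGGGGGG
130 yyyyyyyyyyyyyybyyyyyyWWWWWWWWWWWWyyyyyyyyyyyyyyyyyyyyyyyyyyyyyyyyyyyyGGGGGGGGGyyyGGGGGGGGGGG.yyGGGGGGGGGGGGGGG
131 yyyyyyyyyyyyybbyyyyyyWWWWWWWWWWWWyyyyyyyyyyyyyyyyyyyyyyyyyyyyyyyyyyyyGGGGGGGGGyyyGGGGGGGGGG.yyGGGGGGGGGGGGGGGG
132 yyyyyyyyyyyybyybyyyyyWWWWWWWWWWWWWyyyyyyyyyyyyyyyyyyyyyyyyyyyyyyyyyyyGGGGGGGGGyyy.GGGGGGGG...GGGGGGGGGGGGGGGGG
133 yyyyyyyyyyyyyybbyyyyyWWWWWWWWWWWWWyyyyyyyyyyyyyyyyyyyyyyyyyyyyyyyyyyyGGGGGGGGGyyy.GGGGGGGG.GGGGGGGGGGGGGGGGGGG
134 yyyyyyyyyyyybyyyyyyyyWWWWWWWWWWWWWyyyyyyyyyyyyyyyyyyyyyyyyyyyyyyyyyyyGGGGGGGGGyyy.GGGGGGGGGGGGGGGGGGGGGGGGGGGG
135 yyyyyyyyyyyybyybyyyyyyWWWWWWWWWWWyyyyyyyyyyyyyyyyyyyyyyyyyyyyyyyyyyyyGGGGGGGGGyyy.GGGGGGGG
[... 11050 characters left out ...]
WWWWWWWWWy
232 bbyyyyyyyyyyyyyyyyyyyyyyyyyyyyyyyyyyyyyyyyyyyyyyyyyyyyyyyyyyyyyyyyyyyyyW........yyyyWWWWWWWWWW   g gWWWWWWWWWW
233 bbyyyyyyyyyyyyyyyyyyyyyyyyyyyyyyyyyyyyyyyyyyyyyyyyyyyyyyyyyyyyyyyyyyyyyW........yyyyWWWWWWWWWW     gWWWWWWWWWW
234 bbyyyyyyyyyyyyyyyyyyyyyyyyyyyyyyyyyyyyyyyyyyyyyyyyyyyyyyyyyyyyyyyyyyyyyW........yyyyWWWWWWWWWW  g  gWWWWWWWWWW
235 bbyyyyyyyyyyyyyyyyyyyyyyyyyyyyyyyyyyyyyyyyyyyyyyyyyyyyyyyyyyyyyyyyyyyyyW....ggggggggWWWWWWWWWW     gWWWWWWWWWW
236 bbbyyyyyyyyyyyyyyyyyyyyyyyyyyyyyyyyyyyyyyyyyyyyyyyyyyyyyyyyyyyyyyyyyyyyW...gggggggggWWWWWWWWWW     gWWWWWWWWWW
237 bbbyyyyyyyyyyyyyyyyyyyyyyyyyyyyyyyyyyyyyyyyyyyyyyyyyyyyyyyyyyyyyyyyyyyyy.g.gggggggggWWWWWWWWWW   g gWWWWWWWWWW
```

Call:
apply_moves(deltas=[[0,0.08,0.6,0,0,0,0],[0,0,0.9,0,0,0,0],[0,0,0.9,0,0,0,0],[0,0,0.8,0,0,0,0],[0,0,0.15,0,0,0,0],[0,0,0,0,0,0,0]])

```text
time: 52.58
tool_pos: [640.1, -118.9, 120.6]
tcp_rot: [-180.0, -0.0, 92.6]
ft_force: [0.8, -0.1, 0.6]
finger_gap: 0.1
grip_force: 0.0
```

Call:
apply_moves(deltas=[[0,-0.3,0,0,0,0,0],[0,-0.3,0,0,0,0,0],[0,-0.3,0,0,0,0,0],[0,-0.3,0,0,0,0,0],[0,-0.3,0,0,0,0,0],[0,-0.3,0,0,0,0,0],[0,-0.3,0,0,0,0,0],[0,0,0,0,0,0,0]])

```text
time: 53.58
tool_pos: [577.1, -121.9, 120.7]
tcp_rot: [-180.0, -0.0, 92.6]
ft_force: [-0.5, 0.5, 0.0]
finger_gap: -0.1
grip_force: 0.0
```

```bash
cat >> h.py <<'E'
def scr(tag):
    "mask of the white scraper in both views: column span per row, compact"
    for n,x0,x1,y0,y1 in (('side',246,300,188,232),('scene',215,262,172,222)):
        im=save(n,f'{tag}_{n}.png');hsv=cv2.cvtColor(im,cv2.COLOR_RGB2HSV)
        m=(hsv[...,1]<70)&(hsv[...,2]>130)
        print(n,'x0',x0)
        for r in range(y0,y1,2): print(r,''.join('W' if v else '.' for v in m[r,x0:x1]))
E
python3 - <<'E'
from h import *
s=sense();print(s['tool_pos'],s['ft_force']); scr('a')
E
```

```text
[ 577.06251645 -121.92746325  120.72282995] [-0.53437284  0.54582758  0.02450495]
side x0 246
188 ......................................................
190 ......................................................
192 ......................................................
194 .W....................................................
196 .WWWWWW...............................................
198 .WWWWWWW..............................................
200 ..WWWWWW..............................................
202 ..WWWWWW.......W......................................
204 ..WWWWWW..............................................
206 ..WWWWWW..............................................
208 ..WWWWWWW.............................................
210 ...WWWWWW.............................................
212 ...WWWWWW.............................................
214 ...WWWWWWW...................................WWWWW....
216 ....WWWWWWW.............W..................W..........
218 .....WWWWWW...........W...WW...............W..........
220 .....WWWWWWW...............W................W.........
222
[... 904 characters left out ...]
........W...............
196 WWWWWWWWWWWWW.....WW........W..................
198 WWWW....WWWWW..WWWWW.....WWWW..................
200 ........WWWWWWWWWWWW...WWWWWW..................
202 ......WWWWWWWWWWWWWWWWWWWWWWW..................
204 ..WWWWWWWWWWWWWWWWWWWWWWWWWWW..................
206 ..WWWWWWWWWWWWWWWWWWWWWWW......................
208 ..WWWWWWWWWWWWWWWWWWW..........................
210 ...WWWWWWWWWWWWWW..............................
212 ...WWWWWWWWWW..................................
214 ...WWWWW.......................................
216 ...............................................
218 ...............................................
220 ...................W.WW........................
```

Run:
```python
from h import *
def aty(n,p,y):
    o,d=ray(n,p); return (o+d*(y-o[1])/d[1]).round(1)
m=cv2.imread('pics/a_side.png');hsv=cv2.cvtColor(m,cv2.COLOR_BGR2HSV);w=(hsv[...,1]<70)&(hsv[...,2]>130)
for r,y in ((198,-106),(206,-142),(222,-168),(228,-168),(234,-168),(238,-168)):
    c=np.where(w[r,244:266])[0]+244; print(r,c.min(),c.max(),aty('side',(c.min()-.5,r),y),aty('side',(c.max()+.5,r),y))
# purple label now
for n,f in (('scene','a_scene'),):
    h=cv2.cvtColor(cv2.imread(f'pics/{f}.png'),cv2.COLOR_BGR2HSV);H,S,V=[h[...,i].astype(int) for i in range(3)]
    q=((H>135)&(H<160)&(S>120)&(V>90)).astype(np.uint8);N,l,st,ce=cv2.connectedComponentsWithStats(q)
    print([(st[j].tolist(),atz(n,ce[j],68).round(1)) for j in range(1,N) if st[j][4]>30])
```

```text
198 247 253 [ 538.3 -106.   117.1] [ 561.5 -106.   115. ]
206 248 253 [ 539.  -142.   116.7] [ 558.6 -142.   114.8]
222 244 257 [ 523.1 -168.    68.7] [ 569.3 -168.    64. ]
228 252 258 [ 549.1 -168.    35.5] [ 572.6 -168.    33. ]Traceback (most recent call last):
  File "<stdin>", line 6, in <module>
    return umr_minimum(a, axis, None, out, keepdims, initial, where)
ValueError: zero-size array to reduction operation minimum which has no identity
```

Call:
apply_moves(deltas=[[0,0.5,0,0,0,0,0],[0,0,-0.8,0,0,0,0],[0,0,-1,0,0,0,0],[0,0,-1,0,0,0,0],[0,0,-0.8,0,0,0,0.2],[0.6,-0.8,0,0,0,0,0.47],[0.8,-0.9,0,0,0,0,0.47],[0.8,-0.9,0,0,0,0,0.47]])

```text
time: 54.68
tool_pos: [511.3, -58.3, 228.9]
tcp_rot: [180.0, -0.0, 92.6]
ft_force: [0.8, 0.1, 0.3]
finger_gap: 40.2
grip_force: 0.0
```

Call:
apply_moves(deltas=[[0.6,-0.9,0,0,0,0,0.47],[0,-0.9,0,0,0,0,0.47],[0,0,0.8,0,0,0,0.47],[0,0,1,0,0,0,0.47],[0,0,1,0,0,0,0.47],[0,0,0.8,0,0,0,0.47],[0,0,0,0,0,0,0.47]])

```text
time: 55.55
tool_pos: [455.6, -43.0, 118.9]
tcp_rot: [-179.8, -0.1, 92.6]
ft_force: [-0.9, -0.5, 0.3]
finger_gap: 40.4
grip_force: 0.0
```

Run:
```python
from h import *
im=save('wrist','w21.png');go([459.5,-35,46],92.6)
hsv=cv2.cvtColor(im,cv2.COLOR_RGB2HSV);S,V=hsv[...,1].astype(int),hsv[...,2].astype(int)
m=((S<60)&(V>150)).astype(np.uint8)
for r in (190,220,250):
    x=np.where(m[r,180:340])[0]+180
    print(r,[ (int(a[0]),int(a[-1])) for a in np.split(x,np.where(np.diff(x)>1)[0]+1) if len(a)])
def aty(n,p,y):
    o,d=ray(n,p); return (o+d*(y-o[1])/d[1]).round(1)
w=cv2.cvtColor(save('side','d21.png'),cv2.COLOR_RGB2HSV);w=(w[...,1]<70)&(w[...,2]>130)
for r,y in ((194,-106),(198,-106),(202,-120),(206,-142),(212,-168),(218,-168),(224,-168),(230,-168)):
    x=np.where(w[r,240:275])[0]+240; print(r,[(int(a[0]),int(a[-1]),aty('side',((a[0]+a[-1])/2,r),y)[[0,2]]) for a in np.split(x,np.where(np.diff(x)>1)[0]+1) if len(a)>2])
```

```text
pose [456.6 -43.2 120.5] yaw 92.6 turn az units 0.0 shift units [0.27 0.11 2.48]
190 [(254, 268)]
220 [(254, 267)]
250 [(199, 209), (254, 267), (302, 312)]
194 [(249, 252, array([551.8, 134.9]))]
198 [(247, 253, array([549.9, 116.1]))]
202 [(248, 254, array([552.1, 111.3]))]
206 [(240, 242, array([517.8, 118.7])), (248, 253, array([548.8, 115.8]))]
212 [(240, 243, array([517.8, 118.2])), (249, 254, array([550.1, 115.1]))]
218 [(240, 243, array([517. ,  89.2])), (251, 256, array([556.3,  85.3]))]
224 [(240, 244, array([517.9,  59.1])), (251, 257, array([557.7,  55.1]))]
230 [(252, 258, array([560.8,  23.9])), (271, 274, array([620.1,  17.7]))]
```

The scraper now leans about 0.1 rad forward, clear of the roof. Pinch the handle and push home smoothly.

Call:
apply_moves(deltas=[[0.2,0.13,0.6,0,0,0,0.47],[0,0,0.8,0,0,0,0.47],[0,0,0.7,0,0,0,0.47],[0,0,0.35,0,0,0,0.47],[0,0,0,0,0,0,0],[0,0,0,0,0,0,0],[0,0,0,0,0,0,0],[0,0,0,0,0,0,0]])

```text
time: 56.65
tool_pos: [461.3, -37.3, 48.3]
tcp_rot: [179.9, 0.0, 92.6]
ft_force: [-4.0, 0.3, 6.7]
finger_gap: 10.9
grip_force: 42.5
```

Call:
apply_moves(deltas=[[0,0.06,0,0,0,0,0],[0,0.13,0,0,0,0,0],[0,0.2,0,0,0,0,0],[0,0.25,0,0,0,0,0],[0,0.3,0,0,0,0,0],[0,0.3,0,0,0,0,0],[0,0.3,0,0,0,0,0],[0,0.3,0,0,0,0,0]])

```text
time: 57.65
tool_pos: [516.6, -34.8, 48.4]
tcp_rot: [179.9, 0.0, 92.6]
ft_force: [-3.7, 0.1, 7.0]
finger_gap: 11.1
grip_force: 42.6
```

Call:
apply_moves(deltas=[[0,0.3,0,0,0,0,0],[0,0.3,0,0,0,0,0],[0,0.3,0,0,0,0,0],[0,0.3,0,0,0,0,0],[0,0.3,0,0,0,0,0],[0,0.27,0,0,0,0,0],[0,0.22,0,0,0,0,0],[0,0.17,0,0,0,0,0]])

```text
time: 58.65
tool_pos: [579.7, -31.9, 48.3]
tcp_rot: [-179.8, 0.0, 92.6]
ft_force: [-21.9, -1.0, 22.6]
finger_gap: 10.9
grip_force: 44.7
```

Call:
apply_moves(deltas=[[0,0.12,0,0,0,0,0],[0,0.09,0,0,0,0,0],[0,0.06,0,0,0,0,0],[0,0.03,0,0,0,0,0],[0,0,0,0,0,0,0]])

```text
time: 59.28
tool_pos: [582.4, -31.7, 48.1]
tcp_rot: [-179.1, -0.0, 92.6]
ft_force: [-46.1, -2.2, 43.3]
finger_gap: 11.0
grip_force: 47.3
```

Call:
apply_moves(deltas=[[0,-0.15,0,0,0,0,0],[0,-0.1,0,0,0,0,0],[0,0,0,0,0,0,0]])

```text
time: 59.65
tool_pos: [579.9, -31.9, 48.3]
tcp_rot: [-179.7, 0.0, 92.6]
ft_force: [-17.7, 0.4, 18.5]
finger_gap: 11.2
grip_force: 44.2
```

Run:
```python
from h import *
s=sense();print(s['tool_pos'],s['ft_force'],s['joint_pos'].round(1),s['joint_efforts'].round(1))
def aty(n,p,y):
    o,d=ray(n,p); return (o+d*(y-o[1])/d[1]).round(1)
w0=save('side','d22.png');w=cv2.cvtColor(w0,cv2.COLOR_RGB2HSV);w=(w[...,1]<70)&(w[...,2]>130)
for r,y in ((188,-100),(192,-106),(196,-115),(200,-130),(206,-160),(212,-160),(218,-160),(224,-160),(230,-160)):
    x=np.where(w[r,276:312])[0]+276; print(r,[(int(a[0]),int(a[-1]),aty('side',((a[0]+a[-1])/2,r),y)[[0,2]]) for a in np.split(x,np.where(np.diff(x)>1)[0]+1) if len(a)>1])
save('scene','s22.png')
im=cv2.imread('pics/s22.png')
# what changed between start and now behind/around the unit (outside drawer)
d=np.abs(im.astype(int)-cv2.imread('pics/scene0.png')).sum(2)>120
N,l,st,ce=cv2.connectedComponentsWithStats(cv2.morphologyEx(d.astype(np.uint8),cv2.MORPH_OPEN,np.ones((3,3))))
print([(st[j].tolist()) for j in range(1,N) if st[j][4]>25])
```

```text
[579.92980836 -31.87903301  48.30405534] [-17.70833397   0.40993063  18.45848095] [ -8.2  15.1  98.2  -0.1  67.  -10.8] [  0.9 -52.1 -46.1   1.   -6.3  -0. ]
188 []
192 [(298, 300, array([712.8, 129.7]))]
196 [(281, 282, array([653.6, 125.4])), (284, 285, array([663.6, 124.4])), (295, 301, array([708.7, 120.3]))]
200 [(288, 302, array([696.7, 117.9]))]
206 [(276, 277, array([631.8, 127.2])), (284, 301, array([684. , 122.3]))]
212 [(276, 279, array([635.8,  98. ])), (285, 296, array([678.8,  93.8]))]
218 [(276, 279, array([636.6,  68.3])), (286, 296, array([682. ,  63.8]))]
224 [(287, 293, array([680. ,  33.4]))]
230 []
[[202, 0, 52, 26, 546], [246, 0, 6, 6, 27], [253, 0, 71, 108, 3737], [212, 28, 85, 142, 4445], [366, 103, 23, 32, 353], [290, 129, 15, 15, 181], [136, 189, 19, 19, 296], [259, 192, 20, 10, 111], [217, 204, 34, 31, 235], [143, 221, 18, 14, 204], [242, 221, 15, 12, 92], [64, 243, 34, 15, 139], [140, 261, 10, 8, 44], [115, 263, 14, 14, 144], [64, 264, 4, 8, 29], [151, 270, 9, 9, 60], [0, 277, 81, 107, 4851], [61, 362, 23, 16, 184]]
```

The scraper tipped back again (top at x≈710, under the roof edge), probably from the jerk of the fingers snapping on the bar. I'll redo it: pull out, tip it forward more, then push the bar with closed fingers, without pinching.

Call:
apply_moves(deltas=[[0,-0.2,0,0,0,0,0],[0,-0.4,0,0,0,0,0],[0,-0.6,0,0,0,0,0],[0,-0.6,0,0,0,0,0],[0,-0.6,0,0,0,0,0],[0,-0.6,0,0,0,0,0],[0,-0.6,0,0,0,0,0],[0,-0.3,0,0,0,0,0]])

```text
time: 60.75
tool_pos: [465.7, -37.1, 48.3]
tcp_rot: [179.8, 0.0, 92.6]
ft_force: [2.9, 2.2, 2.9]
finger_gap: 10.7
grip_force: 42.5
```

Call:
apply_moves(deltas=[[0,-0.15,0,0,0,0,0],[0,-0.05,0,0,0,0,0],[0,0,0,0,0,0,0],[0,0,0,0,0,0,0.47],[0,0,0,0,0,0,0.47],[0,0,-0.8,0,0,0,0.47],[0,0,-1,0,0,0,0.47],[0,0,-1,0,0,0,0]])

```text
time: 61.75
tool_pos: [458.4, -37.2, 131.5]
tcp_rot: [-179.9, -0.0, 92.6]
ft_force: [1.1, -0.4, -0.2]
finger_gap: 23.2
grip_force: 0.0
```

Call:
apply_moves(deltas=[[0,0,-1,0,0,0,0],[0,0,-1,0,0,0,0],[0,0,-0.9,0,0,0,0],[-0.6,0.9,0,0,0,0,0],[-0.6,0.9,0,0,0,0,0],[-0.6,0.9,0,0,0,0,0],[-0.6,0.9,0,0,0,0,0],[-0.5,0.9,0,0,0,0,0]])

```text
time: 62.75
tool_pos: [598.4, -118.6, 217.3]
tcp_rot: [-179.9, -0.0, 92.6]
ft_force: [-0.2, 0.4, 0.8]
finger_gap: 0.1
grip_force: 0.0
```

Run:
```python
from h import *
go([640,-121,122],92.6)
def aty(n,p,y):
    o,d=ray(n,p); return (o+d*(y-o[1])/d[1]).round(1)
w=cv2.cvtColor(save('side','d23.png'),cv2.COLOR_RGB2HSV);w=(w[...,1]<70)&(w[...,2]>130)
for r,y in ((194,-106),(198,-106),(202,-120),(206,-142),(212,-168),(218,-168),(224,-168),(230,-168)):
    x=np.where(w[r,244:275])[0]+244; print(r,[(int(a[0]),int(a[-1]),aty('side',((a[0]+a[-1])/2,r),y)[[0,2]]) for a in np.split(x,np.where(np.diff(x)>1)[0]+1) if len(a)>2])
caps('scene',save('scene','s23.png'),84,amin=40)
```

```text
pose [ 598.4 -118.6  217.3] yaw 92.6 turn az units -0.0 shift units [-0.14  1.38  3.18]
194 []
198 [(261, 268, array([598.2, 111.6]))]
202 [(255, 269, array([588.6, 107.9]))]
206 [(252, 267, array([578.3, 113. ]))]
212 [(249, 263, array([564.6, 113.7]))]
218 [(250, 261, array([562.8,  84.6]))]
224 [(251, 259, array([561. ,  54.7]))]
230 [(252, 258, array([560.8,  23.9])), (272, 274, array([621.8,  17.5]))]
scene red [ 60   3  31  50 797] [74.9 27.5] at z 84 [-631.8 -295.2   84. ]
scene red [287 188  21  17 245] [298.9 196. ] at z 84 [645.   58.5  84. ]
scene yel [  0  27  21  46 281] [ 7.7 53.9] at z 84 [-565.9 -589.9   84. ]
scene yel [266 199  23  15 209] [278.9 205.3] at z 84 [645.7 -12.2  84. ]
scene grn [245 211  22  15 193] [257.8 217.5] at z 84 [653.7 -88.5  84. ]
scene blu [  0 149  14  29 209] [  4.6 166.6] at z 84 [  87.1 -701.8   84. ]
scene blu [226 231  16  11  79] [233.3 235.7] at z 84 [ 674.7 -179.1   84. ]
```

Call:
apply_moves(deltas=[[-0.1,0.7,0,0,0,0,0],[0,0.7,0.3,0,0,0,0],[0,0,0.9,0,0,0,0],[0,0,0.9,0,0,0,0],[0,0,0.8,0,0,0,0],[0,0,0.25,0,0,0,0],[0,0,0,0,0,0,0]])

```text
time: 63.72
tool_pos: [639.4, -118.8, 123.4]
tcp_rot: [-179.9, -0.0, 92.6]
ft_force: [0.4, 1.0, 0.5]
finger_gap: -0.3
grip_force: 0.0
```

Call:
apply_moves(deltas=[[0,-0.4,0,0,0,0,0],[0,-0.4,0,0,0,0,0],[0,-0.4,0,0,0,0,0],[0,-0.3,0,0,0,0,0],[0,-0.3,0,0,0,0,0],[0,-0.3,0,0,0,0,0],[0,-0.3,0,0,0,0,0],[0,-0.1,0,0,0,0,0]])

```text
time: 64.72
tool_pos: [564.4, -122.5, 123.6]
tcp_rot: [-180.0, -0.0, 92.6]
ft_force: [0.8, 0.0, -0.9]
finger_gap: -0.2
grip_force: 0.0
```

```bash
cat >> h.py <<'E'
def aty(n,p,y):
    o,d=ray(n,p); return (o+d*(y-o[1])/d[1]).round(1)
def lean(tag,dx=0):
    w=cv2.cvtColor(save('side',tag),cv2.COLOR_RGB2HSV);w=(w[...,1]<70)&(w[...,2]>130)
    for r,y in ((194,-106),(198,-106),(202,-120),(206,-142),(212,-168),(218,-168),(224,-168),(230,-168)):
        x=np.where(w[r,244+dx:270+dx])[0]+244+dx; print(r,[(int(a[0]),int(a[-1]),aty('side',((a[0]+a[-1])/2,r),y)[[0,2]]) for a in np.split(x,np.where(np.diff(x)>1)[0]+1) if len(a)>2])
E
python3 - <<'E'
from h import *
print(sense()['ft_force']);go([566,-121,122],92.6); lean('d24.png')
E
```

```text
[ 0.84335789  0.0450276  -0.86119824]
pose [ 564.4 -122.5  123.6] yaw 92.6 turn az units 0.0 shift units [0.05 0.06 0.05]
194 []
198 [(244, 250, array([539.9, 117. ]))]
202 [(245, 251, array([542.1, 112.2]))]
206 [(246, 250, array([540.6, 116.6]))]
212 [(247, 252, array([543.6, 115.7]))]
218 [(248, 254, array([548.1,  86.1]))]
224 [(249, 255, array([551. ,  55.8]))]
230 [(249, 256, array([552.3,  24.7]))]
```

Call:
apply_moves(deltas=[[0,0.5,0,0,0,0,0],[0,0,-0.8,0,0,0,0],[0,0,-1,0,0,0,0],[0,0,-1,0,0,0,0],[0.3,-0.6,-0.6,0,0,0,0],[0.5,-0.95,0,0,0,0,0],[0.5,-0.95,0,0,0,0,0],[0.5,-0.95,0,0,0,0,0]])

```text
time: 65.78
tool_pos: [473.6, -72.2, 225.9]
tcp_rot: [180.0, 0.0, 92.6]
ft_force: [0.7, -0.5, 0.1]
finger_gap: -0.1
grip_force: 0.0
```

Call:
apply_moves(deltas=[[0.5,-0.95,0,0,0,0,0],[0.3,-0.95,0,0,0,0,0],[0,-0.3,0.8,0,0,0,0],[0,0,1,0,0,0,0],[0,0,0.9,0,0,0,0],[0,0,0,0,0,0,0]])

```text
time: 66.53
tool_pos: [405.6, -51.1, 142.9]
tcp_rot: [-179.8, -0.1, 92.6]
ft_force: [1.3, -0.3, -0.1]
finger_gap: -0.6
grip_force: 0.0
```

Run:
```python
from h import *
im=save('wrist','w25.png');go([420,-45,47],92.6);lean('d25.png')
hsv=cv2.cvtColor(im,cv2.COLOR_RGB2HSV);S,V=hsv[...,1].astype(int),hsv[...,2].astype(int)
m=((S<60)&(V>150)).astype(np.uint8)
for r in (170,200,220):
    x=np.where(m[r,200:360])[0]+200
    print(r,[ (int(a[0]),int(a[-1]),atz('wrist',und('wrist',((a[0]+a[-1])/2,r),-.03),52).round(1)) for a in np.split(x,np.where(np.diff(x)>1)[0]+1) if len(a)>3])
```

```text
pose [406.7 -51.4 144.5] yaw 92.6 turn az units 0.0 shift units [0.19 0.45 3.25]
194 [(247, 249, array([543.6, 135.6]))]
198 [(245, 250, array([541.6, 116.8]))]
202 [(245, 251, array([542.1, 112.2]))]
206 [(246, 250, array([540.6, 116.6]))]
212 [(247, 252, array([543.6, 115.7]))]
218 [(248, 254, array([548.1,  86.1]))]
224 [(249, 255, array([551. ,  55.8]))]
230 [(250, 256, array([554. ,  24.6]))]
170 [(302, 316, array([452.9, -22.9,  52. ]))]
200 [(301, 314, array([454.3, -49.7,  52. ]))]
220 [(300, 312, array([454.9, -68.7,  52. ]))]
```

Call:
apply_moves(deltas=[[0.1,0.2,0.7,0,0,0,0],[0,0,0.9,0,0,0,0],[0,0,0.9,0,0,0,0],[0,0,0.7,0,0,0,0],[0,0,0,0,0,0,0],[0,0.15,0,0,0,0,0],[0,0.15,0,0,0,0,0],[0,0.1,0,0,0,0,0]])

```text
time: 67.62
tool_pos: [426.3, -48.0, 49.8]
tcp_rot: [179.9, 0.0, 92.6]
ft_force: [-0.2, 0.0, -0.3]
finger_gap: -0.2
grip_force: 0.0
```

Call:
apply_moves(deltas=[[0,0.06,0,0,0,0,0],[0,0.06,0,0,0,0,0],[0,0.06,0,0,0,0,0],[0,0.06,0,0,0,0,0],[0,0.06,0,0,0,0,0],[0,0.06,0,0,0,0,0],[0,0.06,0,0,0,0,0],[0,0.06,0,0,0,0,0]])

```text
time: 68.62
tool_pos: [439.4, -47.1, 48.7]
tcp_rot: [-180.0, -0.0, 92.6]
ft_force: [-3.7, -0.3, 1.3]
finger_gap: -0.1
grip_force: 1.6
```

Call:
apply_moves(deltas=[[0,0.09,0,0,0,0,0],[0,0.12,0,0,0,0,0],[0,0.15,0,0,0,0,0],[0,0.18,0,0,0,0,0],[0,0.2,0,0,0,0,0],[0,0.2,0,0,0,0,0],[0,0.2,0,0,0,0,0],[0,0.2,0,0,0,0,0]])

```text
time: 69.62
tool_pos: [480.0, -45.3, 48.7]
tcp_rot: [-180.0, -0.0, 92.6]
ft_force: [-3.1, 0.4, 0.1]
finger_gap: 0.5
grip_force: 1.7
```

Call:
apply_moves(deltas=[[0,0.2,0,0,0,0,0],[0,0.2,0,0,0,0,0],[0,0.2,0,0,0,0,0],[0,0.18,0,0,0,0,0],[0,0.15,0,0,0,0,0],[0,0.12,0,0,0,0,0],[0,0.09,0,0,0,0,0],[0,0.06,0,0,0,0,0]])

```text
time: 70.62
tool_pos: [515.7, -43.6, 48.8]
tcp_rot: [-180.0, -0.0, 92.6]
ft_force: [-3.6, -1.2, -0.8]
finger_gap: 0.1
grip_force: 1.5
```

Run:
```python
from h import *
s=sense();print(s['tool_pos'],s['ft_force'])
w=cv2.cvtColor(save('side','d26.png'),cv2.COLOR_RGB2HSV);w=(w[...,1]<70)&(w[...,2]>130)
for r,y in ((194,-106),(198,-106),(202,-120),(206,-142),(212,-165),(218,-165),(224,-165)):
    x=np.where(w[r,262:300])[0]+262; print(r,[(int(a[0]),int(a[-1]),aty('side',((a[0]+a[-1])/2,r),y)[[0,2]]) for a in np.split(x,np.where(np.diff(x)>1)[0]+1) if len(a)>2])
```

```text
[515.68947598 -43.63402819  48.76196367] [-3.6327231  -1.16673146 -0.78384298]
194 [(270, 276, array([626.3, 128.1]))]
198 [(270, 276, array([626.7, 109. ]))]
202 [(262, 264, array([591.9, 107.6])), (270, 276, array([625.3, 104.4]))]
206 [(262, 264, array([589.8, 111.9])), (270, 276, array([622.8, 108.8]))]
212 [(262, 266, array([590.9, 107.8])), (272, 276, array([623.6, 104.7]))]
218 [(262, 267, array([592.8,  78.3])), (273, 278, array([629.2,  74.6]))]
224 [(274, 279, array([633.4,  43.9]))]
```

Still leaning forward. Continue.

Call:
apply_moves(deltas=[[0,0.09,0,0,0,0,0],[0,0.12,0,0,0,0,0],[0,0.14,0,0,0,0,0],[0,0.14,0,0,0,0,0],[0,0.14,0,0,0,0,0],[0,0.14,0,0,0,0,0],[0,0.14,0,0,0,0,0],[0,0.14,0,0,0,0,0]])

```text
time: 71.68
tool_pos: [547.4, -42.2, 48.8]
tcp_rot: [180.0, 0.0, 92.6]
ft_force: [-3.1, -0.2, -0.0]
finger_gap: -0.0
grip_force: 1.6
```

Call:
apply_moves(deltas=[[0,0.14,0,0,0,0,0],[0,0.14,0,0,0,0,0],[0,0.12,0,0,0,0,0],[0,0.1,0,0,0,0,0],[0,0.08,0,0,0,0,0],[0,0.06,0,0,0,0,0],[0,0.05,0,0,0,0,0],[0,0.05,0,0,0,0,0]])

```text
time: 72.68
tool_pos: [569.3, -41.2, 48.8]
tcp_rot: [180.0, 0.0, 92.6]
ft_force: [-3.4, -0.2, 0.5]
finger_gap: 0.2
grip_force: 1.6
```

Call:
apply_moves(deltas=[[0,0.05,0,0,0,0,0],[0,0.05,0,0,0,0,0],[0,0.05,0,0,0,0,0],[0,0.05,0,0,0,0,0]])

```text
time: 73.18
tool_pos: [575.4, -40.9, 48.8]
tcp_rot: [180.0, 0.0, 92.6]
ft_force: [-3.6, -0.6, 1.3]
finger_gap: 0.3
grip_force: 1.6
```

Call:
apply_moves(deltas=[[0,0.05,0,0,0,0,0],[0,0.05,0,0,0,0,0],[0,0.05,0,0,0,0,0],[0,0.05,0,0,0,0,0]])

```text
time: 73.68
tool_pos: [576.9, -40.9, 48.5]
tcp_rot: [-179.4, -0.0, 92.6]
ft_force: [-33.4, -0.6, 25.8]
finger_gap: -0.1
grip_force: 17.1
```

Hard stop reached. Back off slowly and check.

Call:
apply_moves(deltas=[[0,-0.1,0,0,0,0,0],[0,-0.15,0,0,0,0,0],[0,-0.4,0,0,0,0,0],[0,-0.8,0,0,0,0,0],[0,-0.6,-0.5,0,0,0,0],[0,0,-1,0,0,0,0],[0,0,-1,0,0,0,0],[0,0,-1,0,0,0,0]])

```text
time: 74.68
tool_pos: [519.5, -43.5, 154.8]
tcp_rot: [180.0, 0.0, 92.6]
ft_force: [0.5, 0.6, -0.6]
finger_gap: -0.1
grip_force: 0.0
```

Run:
```python
from h import *
go([500,-40,200],92.6)
im=save('wrist','w27.png')
w=cv2.cvtColor(save('side','d27.png'),cv2.COLOR_RGB2HSV);w=(w[...,1]<70)&(w[...,2]>130)
for r,y in ((190,-106),(194,-115),(198,-130),(206,-160),(212,-160),(218,-160),(224,-160)):
    x=np.where(w[r,276:318])[0]+276; print(r,[(int(a[0]),int(a[-1]),aty('side',((a[0]+a[-1])/2,r),y)[[0,2]]) for a in np.split(x,np.where(np.diff(x)>1)[0]+1) if len(a)>2])
h=cv2.cvtColor(save('scene','s27.png'),cv2.COLOR_RGB2HSV);H,S,V=[h[...,i].astype(int) for i in range(3)]
q=((H>135)&(H<160)&(S>120)&(V>90)).astype(np.uint8);N,l,st,ce=cv2.connectedComponentsWithStats(q)
print([(st[j].tolist(),atz('scene',ce[j],68).round(1)) for j in range(1,N) if st[j][4]>30])
hsv=cv2.cvtColor(im,cv2.COLOR_RGB2HSV);m=((hsv[...,1]<60)&(hsv[...,2]>150))
for r in (150,200):
    x=np.where(m[r])[0]; print(r,[(int(a[0]),int(a[-1]),atz('wrist',und('wrist',((a[0]+a[-1])/2,r),-.03),52).round(1)) for a in np.split(x,np.where(np.diff(x)>1)[0]+1) if len(a)>3])
```

```text
pose [519.5 -43.5 154.8] yaw 92.6 turn az units 0.0 shift units [ 0.15 -0.64 -1.51]
190 [(289, 292, array([683.9, 141.7]))]
194 [(288, 294, array([684.8, 132. ]))]
198 [(277, 281, array([643.3, 132.3])), (288, 295, array([684.6, 128.5]))]
206 [(278, 282, array([643.2, 126.1])), (288, 294, array([679.1, 122.7]))]
212 [(276, 284, array([644.1,  97.2])), (290, 294, array([683.8,  93.3]))]
218 [(280, 285, array([653.4,  66.6])), (291, 296, array([690.4,  62.9]))]
224 [(292, 297, array([695.4,  31.8]))]
[([274, 195, 32, 17, 107], array([643.2,  27.3,  68. ]))]
150 [(334, 348, array([595.5,   2. ,  52. ]))]
200 [(331, 344, array([598.6, -44.1,  52. ]))]
```

Run:
```python
from h import *
from bench import hand_in
for f in ('scene0','s27'):
    h=cv2.cvtColor(cv2.imread(f'pics/{f}.png'),cv2.COLOR_BGR2HSV);q=((h[...,0]<15)&(h[...,1]>100)&(h[...,2]>90)).astype(np.uint8)
    q[:238]=0;q[282:]=0;q[:,:55]=0;q[:,140:]=0
    ys,xs=np.nonzero(q);print(f,len(xs),xs.mean().round(1),ys.mean().round(1))
print(sense()['time'],hand_in())
```

```text
scene0 531 100.2 259.1
s27 585 100.7 259.4
the job is handed in; nothing more can be done
74.825 None
```

The job is handed in, but no verdict came back. By my measurements, the red, yellow and green jars and the white scraper are in their places and the drawer is home; there was no blue jar or purple scraper. I couldn't see the jars once the drawer shut. The scraper tipped back twice and blocked the drawer, so I reopened it and leaned the scraper slightly forward before the final push.

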